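Dry-fit a wooden toy engine and its wagon

TASK

Dry-fit the wooden toy train on the bench before gluing: on the engine chassis stand the cab on its scribed outline at the rear end, and the boiler on its own outline between the cab and the buffers with its dome towards the cab; put the roof squarely and centrally on the cab, the chimney upright in the middle of the square pad on the boiler, and the barrel upright in the middle of the wagon, midway between its end boards. Leave the mallet, the glue bottle and the chisel where they are, and finish with every part let go and standing still.

Things in the scene. Friction and masses are not known exactly. Their poses are not given: they have to be found in the camera images.
- engine: Engine chassis, fixed, the longer one: deck 230 (x) x 74 (y) mm, flat top 50 mm above the bench, four wheels. Origin: under the deck's middle, at bench level. x to the front (dark cross beam, two round buffers; points about to world +y), rear plain, z up. Dark outlines on the deck at y = 0: cab's 60 x 56 mm centred at x = -77 mm, boiler's 110 x 40 mm at x = +23 mm. May swap places with the wagon
- wagon: Wagon chassis, fixed, the shorter one: deck 150 (x) x 74 (y) mm, flat top 50 mm above the bench, four wheels; across each end a board 8 mm thick rising 18 mm above the deck (134 mm clear between them), long sides open. Origin: under the deck's middle, at bench level. x along the deck, about along world y; z up
- cab: Cab, loose: solid upright wooden block 60 (x) x 56 (y) x 70 mm high, dark window panels on its y sides, a dark round spot on its x sides; both ways round are alike. 0.12 to 0.22 kg. Origin: centre of the underside, z up. Starts upright on the bench, x within 0.5 rad of world x
- boiler: Boiler, loose, 110 mm long (x): lying cylinder, 48 mm diameter, axis 28 mm up, on a flat saddle 40 mm wide. On top at its front (x = +32 mm, y = 0) a flat square pad 36 x 36 mm, top 55 mm up; at its rear (x = -30 mm) a round dome, 24 mm diameter, top 68 mm up. 0.12 to 0.22 kg. Origin: centre of the underside, z up. Starts upright on the bench, x within 0.5 rad of world x
- roof: Roof: loose flat wooden board 80 (x) x 64 (y) x 10 mm. 0.03 to 0.06 kg. Origin: centre of the underside, z up. Starts flat on the bench, yaw within 0.5 rad of world x. In place it overhangs the cab by 10 mm at front and back and 4 mm at the sides, its x along the cab's x
- chimney: Chimney: loose slim turned wooden post 60 mm tall, foot 34 mm diameter and 8 mm thick, above it (from 12 mm up to the top) a straight shaft of 24 mm diameter with a dark spot on top. 0.02 to 0.035 kg. Origin: centre of the underside, z up. Starts upright on the bench
- barrel: Barrel: loose turned wooden barrel 50 mm tall, 44 mm diameter between 14 and 36 mm height, 36 mm diameter at both ends. 0.035 to 0.07 kg. Origin: centre of the underside, z up. Starts upright on the bench
- mallet: Bystander: loose wooden mallet lying at the robot's right, head 70 x 110 x 60 mm high, handle 200 mm long pointing along -x from the head, overall about 270 mm. Origin: under the middle of the head. To be left alone
- glue_bottle: Bystander: loose white glue bottle, standing, 58 mm diameter, 150 mm tall, orange cap, at the robot's left. Origin: centre of the underside. To be left alone
- chisel: Bystander: loose chisel lying beyond the chassis, about across the robot's view (world y), 245 mm long, black and yellow handle to -x, steel blade to +x, up to 28 mm high. Origin: at bench level where handle and blade meet. To be left alone
Things that resemble listed ones, but are neither listed nor needed, are in the scene too. Of the things that look like the roof, the smaller one is meant.

How it is judged:
At the end, for the whole second after the job is handed in: On the engine: cab and boiler within 12 mm of their outlines and 0.2 rad of square, pad forward; roof on cab within 12 mm, 0.2 rad; chimney on the pad within 11 mm; barrel on the wagon within 14 mm of its middle. Each rests at its height (6 mm), upright (0.12 rad), still, released (x of cab in the frame of engine between -0.089 and -0.065 m and y of cab in the frame of engine between -0.012 and 0.012 m and z of cab in the frame of engine between 0.044 and 0.056 m and x of boiler in the frame of engine between 0.011 and 0.035 m and y of boiler in the frame of engine between -0.012 and 0.012 m and z of boiler in the frame of engine between 0.044 and 0.056 m and x of roof in the frame of cab between -0.012 and 0.012 m and y of roof in the frame of cab between -0.012 and 0.012 m and z of roof in the frame of cab between 0.064 and 0.076 m and z of chimney in the frame of boiler between 0.049 and 0.061 m and x of chimney in the frame of boiler between 0.021 and 0.043 m and y of chimney in the frame of boiler between -0.011 and 0.011 m and x of chimney in the frame of engine between 0.03 and 0.08 m and x of barrel in the frame of wagon between -0.014 and 0.014 m and y of barrel in the frame of wagon between -0.014 and 0.014 m and z of barrel in the frame of wagon between 0.044 and 0.056 m and angle between the x axis of each of cab, boiler and the x axis of engine, either way round below 0.2 rad and angle between the x axis of roof and the x axis of cab, either way round below 0.2 rad and angle between each of cab, boiler, roof, chimney, barrel's own z axis and vertical below 0.12 rad and linear speed of each of cab, boiler, roof, chimney, barrel below 0.02 m/s and angular speed of each of cab, boiler, roof, chimney, barrel below 0.2 rad/s); the robot touches nothing.
It fails at once if the mallet is pushed or lifted away (more than 25 mm) or knocked over (distance of mallet from where it was at the start of the episode above 0.025 m or angle between mallet's own z axis and vertical above 0.5 rad).
It fails at once if the glue bottle is pushed or lifted away (more than 25 mm) or knocked over (distance of glue_bottle from where it was at the start of the episode above 0.025 m or angle between glue_bottle's own z axis and vertical above 0.5 rad).
It fails at once if the chisel is pushed or lifted away (more than 25 mm) or knocked over (distance of chisel from where it was at the start of the episode above 0.025 m or angle between chisel's own z axis and vertical above 0.5 rad).
It also fails if it takes over 138 s, if anything falls off the work surface, if the arm or the gripper's body presses on something with over 40 N, if the wrist force passes 120 N, or if a joint passes its speed limit or range.

ROBOT

A 6-joint arm with a two-finger parallel gripper is mounted at the origin on the work surface. World frame = base frame: x ahead of the robot, y to its left, z up, the work surface at z = 0. Lengths are in m, angles in rad, forces in N, time in s.
With the tool pointing down it reaches from about 0.25 to 0.8 m from the base axis. Payload 8.5 kg.
Tool frame: the origin (TCP) lies at the very end of the fingers, on their centre line; the grasp point (between the pads) lies 19 mm behind it; z points along the fingers, y is the direction in which the jaws open and shut (so a half turn about z gives the same grasp; the last joint's range is limited). The gripper opens to 85 mm and grips with 20 to 120 N. Pads are 22 mm wide; open, the fingers measure 114 mm over their backs; the gripper's body (76 mm by 85 mm) begins 54 mm behind the grasp point. The pads swing forward as they close: fully open they stand 13 mm farther back than shut.
Start: joints at [-1.343, 0.238, -0.013, 1.319, 0, 1.571], TCP at [0.119, -0.511, 0.231] pointing down, gripper open.
Joint ranges: [-2.66, 2.66], [-1.03, 1.9], [-1.14, 1.46], [-1.82, 2.27], [-1.45, 1.34], [-3.14, 3.14]. Speed limits (rad/s): [2.22, 2.22, 2.79, 3.14, 3.14, 3.14].

INTERFACE

Orientations are given as [roll, pitch, yaw] about the fixed x, y, z axes, in that order (R = Rz(yaw) Ry(pitch) Rx(roll)).
In Python, from station import env gives the robot as it stands. The module is installed in compiled form; this text tells all that it offers.
- The arm moves only by the tool apply_moves, never from a script. Its argument "targets" is a list of rows, each an object of numbers: "x", "y", "z": the shift along the tool's x, y, z in units of 0.75 m (1.0 is 0.75 m); "wx", "wy", "wz": the turn, a rotation vector about the tool's x, y, z in units of 90 degrees (1.0 is 90 degrees); "claw": the opening, from -1 (shut) to 1 (fully open), so that 0 is half open. In form: [{"x": .., "y": .., "z": .., "wx": .., "wy": .., "wz": .., "claw": ..}, ...]. A call has 1 to 10 rows; each row shifts and turns the pose as measured when the row begins, along the tool's axes as they then stand; what a row does not reach is not made up. A row lasts 1/8 s, in which the tool goes at most 62.5 mm and 10.7 degrees, less where a joint would pass 70% of its speed; a pose out of reach is approached as far as the arm can. A call with a number of a shift or a turn outside -1 to 1 is refused whole. A call with a gripper value outside its range is refused whole. The fingers move at their own pace and stop on an object; the grip force is fixed at half the most. Time passes only in rows, so rows that do not move let the fingers close. It gives the time, the measured TCP pose, the force and the opening at its end, in the units of the state.
- env.observe(): the state, without advancing time (a new reading comes with each control period).
- env.get_image(name): name is "side" or "top"; returns (picture, depth): 384x512x3 uint8, blue, green, red; 384x512 float32, m along the optical axis (not along the pixel's ray), 0 where there is no reading.
- env.camera_params(name): a dict with "camera_matrix" (3x3 intrinsics, pixels), "rvec" (rotation vector, rad) and "tvec" (3), from world to camera coordinates, as OpenCV has them. Camera axes: x right, y down, z forward; pixel columns grow to the right and rows downward; lengths in m; the calibration is good to about 2 mm. A picture is of the moment at which its call begins. camera_params takes no time and is no camera call.
- env.job_done(): hands the job in, once; it reports no verdict.
The state is a dict: "time": time; "q": joint angles; "qd": joint speeds; "tau": joint torques, N m; "position": TCP position; "tool_rot": TCP orientation; "force": force on the tool from outside, world axes, zero at the start; "torque": the same for the moment, N m; "finger_gap": opening from 0.0 (shut) to 1.0 (fully open).
Only numpy, scipy, OpenCV 4.12 (cv2) and the standard library are available. Lean on these libraries where they do the work, as an engineer would, in place of code of your own. Each camera call takes 0.05 s, during which the arm holds its last target. There are 200 camera calls.

## Working session

There is one attempt and no reset: what is moved stays moved. The work goes in short steps, Python scripts to look and compute and a tool call to move; the robot and the scene stay as the last step left them, time stands still between calls to the robot, and variables do not carry over. Pictures are saved under pics/ and viewed, about 12 in all and at most 16, crops included, and the job is handed in when it is done.

Besides the shell and the picture viewer there is one more tool, called after ">>>" by a JSON object that holds its "fn" and its "kwargs", one argument or row to a line. apply_moves: Moves the arm, as the interface text tells. Shifts and turns lie within -1 to 1; 1 stands for 0.75 m of shift or 90 degrees of turn. Its arguments: {"type":"object","properties":{"targets":{"type":"array"}},"required":["targets"]}

```bash
mkdir -p pics; cat > h.py <<'E'
import numpy as np, cv2
from station import env
def grab(n,f=None):
    im,d=env.get_image(n)
    if f: cv2.imwrite('pics/'+f,im)
    p=env.camera_params(n);K=np.array(p['camera_matrix']);R=cv2.Rodrigues(np.array(p['rvec'],float))[0];t=np.array(p['tvec'],float).ravel()
    v,u=np.mgrid[:384,:512]
    c=np.stack([(u-K[0,2])/K[0,0]*d,(v-K[1,2])/K[1,1]*d,d],-1)
    return im,d,(c-t)@R
E
python3 - <<'E'
from h import *
s=env.observe();print(s)
for n in('top','side'):
    im,d,P=grab(n,n+'0.png');np.savez(n+'0.npz',im=im,d=d,P=P)
    print(n,env.camera_params(n))
E
```

```text
{'time': 0.0, 'q': array([-1.34301166e+00,  2.38807239e-01, -1.42673545e-02,  1.31920315e+00,
       -4.88412788e-06,  1.57078829e+00]), 'qd': array([ 0.00130631,  0.00032983,  0.00072899, -0.00115112,  0.00284595,
       -0.00037745]), 'tau': array([-1.83677883e-03, -5.38778365e+01,  3.46438265e+01,  1.83304207e-02,
       -1.40317547e-04,  1.23415373e-05]), 'position': array([ 0.11845845, -0.51102678,  0.23065865]), 'tool_rot': array([-3.14011124e+00,  4.87221238e-06,  2.27792711e-01]), 'force': array([-0.59490516, -0.05278445, -0.17464008]), 'torque': array([-0.03760897,  0.00387032, -0.03113916]), 'finger_gap': 1.0030647540692579}
top {'camera_matrix': array([[462.32602923,   0.        , 263.96577548],
       [  0.        , 462.32602923, 204.7397936 ],
       [  0.        ,   0.        ,   1.        ]]), 'rvec': array([ 2.21832699, -1.9949119 ,  0.20595404]), 'tvec': array([-0.04048816,  0.51844269,  1.38182686])}
side {'camera_matrix': array([[351.70180018,   0.        , 249.9041063 ],
       [  0.        , 351.70180018, 194.72132377],
       [  0.        ,   0.        ,   1.        ]]), 'rvec': array([ 0.74121614, -2.56350897,  1.15971431]), 'tvec': array([0.43658318, 0.21510871, 0.80331716])}
```

View pics/top0.png

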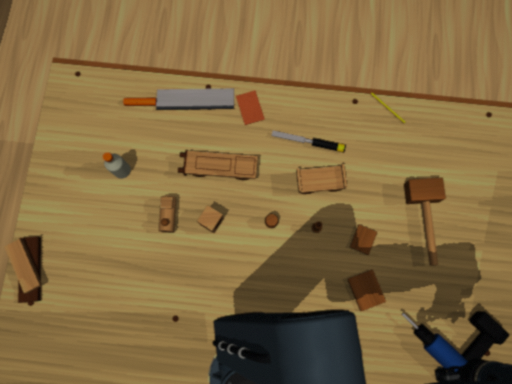

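View pics/side0.png

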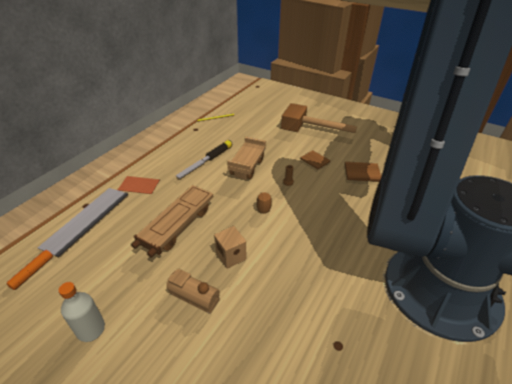

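```bash
cat >> h.py <<'E'
def fit(P,c,r,z0,z1):
    m=(np.hypot(P[...,0]-c[0],P[...,1]-c[1])<r)&(P[...,2]>z0)&(P[...,2]<z1)
    m=cv2.connectedComponentsWithStats(m.astype(np.uint8),connectivity=4)
    k=1+np.argmax(m[2][1:,4]); q=P[m[1]==k]
    (cx,cy),(w,h),a=cv2.minAreaRect(q[:,:2].astype(np.float32))
    if w<h: w,h,a=h,w,a+90
    return dict(n=len(q),c=np.round((cx,cy),4),mean=q.mean(0).round(4),wh=np.round((w,h),4),yaw=round(((a+90)%180)-90,1),z=np.percentile(q[:,2],[5,50,95]).round(4))
E
python3 - <<'E'
from h import *
T=np.load('top0.npz')['P'];S=np.load('side0.npz')['P']
seeds=dict(engine=(220,165,.16,.042,.06),wagon=(321,179,.11,.042,.058),boiler=(167,213,.08,.03,.08),cab=(211,217,.06,.06,.08),barrel=(272,219,.05,.03,.06),chimney=(317,227,.04,.03,.07),roof=(363,239,.07,.006,.02),glue=(118,165,.08,.03,.2),chisel=(310,141,.16,.006,.04),decoy=(366,289,.08,.005,.05),mallet=(425,190,.08,.03,.08))
for k,(u,v,r,a,b) in seeds.items():
    c=T[v,u];print(k,c.round(3))
    for n,P in(('top',T),('side',S)):
        try: print('   ',n,fit(P,c,r,a,b))
        except Exception as e: print(n,'none')
for n,(u,v) in dict(dome=(167,224),pad=(167,201)).items(): print(n,T[v,u].round(4))
im=cv2.resize(np.load('top0.npz')['im'][120:260,90:400],None,fx=2.5,fy=2.5,interpolation=cv2.INTER_CUBIC);cv2.imwrite('pics/c1.png',im)
E
```

```text
engine [0.632 0.166 0.054]
    top {'n': 1714, 'c': array([0.6372, 0.1781]), 'mean': array([0.6362, 0.1717, 0.0506]), 'wh': array([0.2493, 0.0767]), 'yaw': -88.0, 'z': array([0.0454, 0.0506, 0.0557])}
    side {'n': 2024, 'c': array([0.6369, 0.1791]), 'mean': array([0.6348, 0.1865, 0.0501]), 'wh': array([0.2497, 0.0799]), 'yaw': -88.8, 'z': array([0.045 , 0.0505, 0.0526])}
wagon [ 0.623 -0.155  0.047]
    top {'n': 987, 'c': array([ 0.6242, -0.1519]), 'mean': array([ 0.6229, -0.154 ,  0.0506]), 'wh': array([0.1474, 0.0763]), 'yaw': -79.0, 'z': array([0.045 , 0.0507, 0.0557])}
    side {'n': 626, 'c': array([ 0.6247, -0.1498]), 'mean': array([ 0.6227, -0.1521,  0.0504]), 'wh': array([0.1488, 0.0748]), 'yaw': -78.4, 'z': array([0.0452, 0.0505, 0.0548])}
boiler [0.463 0.311 0.049]
    top {'n': 534, 'c': array([0.4642, 0.3157]), 'mean': array([0.4629, 0.3128, 0.0498]), 'wh': array([0.1105, 0.048 ]), 'yaw': 4.2, 'z': array([0.0352, 0.05  , 0.0642])}
    side {'n': 1085, 'c': array([0.4649, 0.3199]), 'mean': array([0.4603, 0.3244, 0.0489]), 'wh': array([0.1111, 0.0441]), 'yaw': 6.0, 'z': 
[... 2438 characters left out ...]
 'wh': array([0.1113, 0.0914]), 'yaw': 25.8, 'z': array([0.0085, 0.0142, 0.0195])}
    side {'n': 606, 'c': array([ 0.298 , -0.3226]), 'mean': array([ 0.2969, -0.3173,  0.0131]), 'wh': array([0.1076, 0.0882]), 'yaw': 25.5, 'z': array([0.008 , 0.0134, 0.0157])}
mallet [ 0.619 -0.48   0.057]
    top {'n': 1002, 'c': array([ 0.6002, -0.4877]), 'mean': array([ 0.6131, -0.4801,  0.0566]), 'wh': array([0.1186, 0.1139]), 'yaw': 11.0, 'z': array([0.037 , 0.0599, 0.0654])}
    side {'n': 495, 'c': array([ 0.5999, -0.4857]), 'mean': array([ 0.6104, -0.4675,  0.0519]), 'wh': array([0.1193, 0.1158]), 'yaw': 9.8, 'z': array([0.033 , 0.0577, 0.0622])}
dome [0.4277 0.3043 0.0555]
pad [0.4991 0.3148 0.0564]
```

View pics/c1.png

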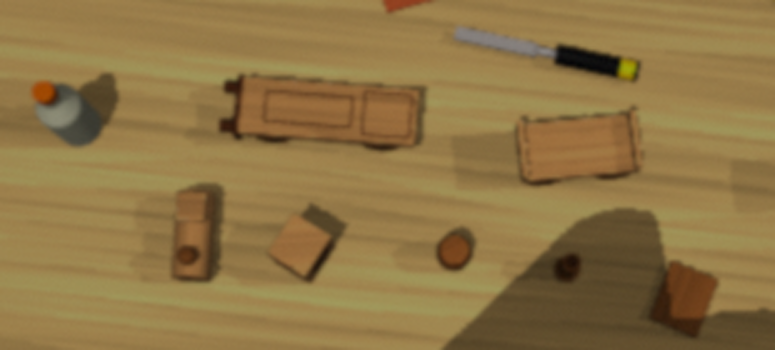

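```bash
python3 - <<'E'
from h import *
p=env.camera_params('top');K=p['camera_matrix'];R=cv2.Rodrigues(p['rvec'])[0];t=p['tvec']
def ray(X,Y,z):
    u=90+(X+.5)/2.5-.5;v=120+(Y+.5)/2.5-.5
    d=R.T@np.linalg.inv(K)@[u,v,1];o=-R.T@t
    return (o+d*(z-o[2])/d[2]).round(4)
print('cab out',ray(389,114.5,.05),'boil out',ray(308,109.5,.05))
print('rear corners',ray(424,88,.05),ray(416,145,.05),'front',ray(239,76,.05),ray(236,131,.05))
e=np.array([.638,.169]);
for a in(91.6,): 
    c=np.array([np.cos(np.radians(a)),np.sin(np.radians(a))]);print(e-.077*c,e+.023*c,e+.055*c)
T=np.load('top0.npz')['P'];S=np.load('side0.npz')['P']
for P in(T,S):
  m=(abs(P[...,0]-.637)<.025)&(abs(P[...,1]-.17)<.2)&(P[...,2]>.047)&(P[...,2]<.053)
  print(np.percentile(P[m][:,1],[.5,99.5]), fit(P,(.637,.135),.085,.044,.058))
  m=(abs(P[...,0]-.464)<.1)&(abs(P[...,1]-.318)<.06)&(P[...,2]>.061); print('dome',P[m].mean(0),m.sum())
E
```

```text
cab out [0.6404 0.0868 0.05  ] boil out [0.6361 0.1897 0.05  ]
rear corners [0.68   0.0465 0.05  ] [0.6043 0.0485 0.05  ] front [0.6708 0.2828 0.05  ] [0.5984 0.2764 0.05  ]
[0.64014997 0.09203002] [0.6373578  0.19199103] [0.63646431 0.22397856]
[0.05473358 0.29498344] {'n': 1150, 'c': array([0.6387, 0.1364]), 'mean': array([0.6375, 0.1354, 0.0508]), 'wh': array([0.1656, 0.0765]), 'yaw': -88.2, 'z': array([0.046 , 0.0507, 0.0556])}
dome [0.43697881 0.3144575  0.06569822] 40
[0.05652315 0.28620541] {'n': 1206, 'c': array([0.6395, 0.137 ]), 'mean': array([0.6369, 0.1406, 0.0505]), 'wh': array([0.1651, 0.076 ]), 'yaw': -88.3, 'z': array([0.0479, 0.0506, 0.0526])}
dome [0.43348031 0.31668062 0.06548117] 79
```

>>> {"fn": "apply_moves", "kwargs": {
  "targets": [
    {"z": 0,"wz": 0.118,"claw": 1},
    {"wz": 0.118,"claw": 1},
    {"wz": 0.118,"claw": 1},
    {"wz": 0.118,"claw": 1}
  ]
}}

```text
schema error: expected keys x, y, z, wx, wy, wz, claw
```

>>> {"fn": "apply_moves", "kwargs": {
  "targets": [
    {"x": 0,"y": 0,"z": 0,"wx": 0,"wy": 0,"wz": 0.113,"claw": 1},
    {"x": 0,"y": 0,"z": 0,"wx": 0,"wy": 0,"wz": 0.113,"claw": 1},
    {"x": 0,"y": 0,"z": 0,"wx": 0,"wy": 0,"wz": 0.113,"claw": 1},
    {"x": 0,"y": 0,"z": 0,"wx": 0,"wy": 0,"wz": 0.113,"claw": 1},
    {"x": 0,"y": 0,"z": 0,"wx": 0,"wy": 0,"wz": 0.113,"claw": 1},
    {"x": 0,"y": 0,"z": 0,"wx": 0,"wy": 0,"wz": 0.113,"claw": 1},
    {"x": 0,"y": 0,"z": 0,"wx": 0,"wy": 0,"wz": 0.113,"claw": 1},
    {"x": 0,"y": 0,"z": 0,"wx": 0,"wy": 0,"wz": 0.113,"claw": 1},
    {"x": 0,"y": 0,"z": 0,"wx": 0,"wy": 0,"wz": 0.113,"claw": 1}
  ]
}}

```text
time: 1.23
position: [0.1001, -0.5124, 0.2273]
tool_rot: [-3.126, 0.009, -1.387]
force: [-0.5, -0.8, -0.3]
finger_gap: 1.002
```

```bash
cat >> h.py <<'E'
from scipy.spatial.transform import Rotation as Ro
def go(x,y,z,n=1,yaw=None):
    "print shift per row (tool units) over n rows, and total yaw turn"
    s=env.observe();R=Ro.from_euler('xyz',s['tool_rot'])
    d=R.inv().apply(np.array([x,y,z])-s['position'])/.75
    print('t',round(s['time'],2),'pos',s['position'].round(4),'rot',np.degrees(s['tool_rot']).round(1),'gap',round(s['finger_gap'],3),'F',s['force'].round(1))
    print('total',d.round(4),'mm',np.linalg.norm(d)*750,'per row',(d/n).round(4))
    if yaw is not None:
        w=(Ro.from_euler('xyz',[np.pi,0,np.radians(yaw)]));print('turn',((R.inv()*w).as_rotvec()/(np.pi/2)).round(4))
E
python3 -c "
from h import *
go(.4765,-.0085,.16,10,-78.5)"
```

```text
t 1.23 pos [ 0.1001 -0.5124  0.2273] rot [-179.1    0.5  -79.5] gap 1.002 F [-0.5 -0.8 -0.3]
total [-0.5681 -0.6145  0.1044] mm 632.5291748977862 per row [-0.0568 -0.0614  0.0104]
turn [-0.0099  0.0057 -0.011 ]
```

>>> {"fn": "apply_moves", "kwargs": {
  "targets": [
    {"x": -0.055,"y": -0.06,"z": 0.01,"wx": -0.01,"wy": 0.006,"wz": -0.01,"claw": 1},
    {"x": -0.055,"y": -0.06,"z": 0.01,"wx": 0,"wy": 0,"wz": 0,"claw": 1},
    {"x": -0.055,"y": -0.06,"z": 0.01,"wx": 0,"wy": 0,"wz": 0,"claw": 1},
    {"x": -0.055,"y": -0.06,"z": 0.01,"wx": 0,"wy": 0,"wz": 0,"claw": 1},
    {"x": -0.055,"y": -0.06,"z": 0.01,"wx": 0,"wy": 0,"wz": 0,"claw": 1},
    {"x": -0.055,"y": -0.06,"z": 0.01,"wx": 0,"wy": 0,"wz": 0,"claw": 1},
    {"x": -0.055,"y": -0.06,"z": 0.01,"wx": 0,"wy": 0,"wz": 0,"claw": 1},
    {"x": -0.055,"y": -0.06,"z": 0.01,"wx": 0,"wy": 0,"wz": 0,"claw": 1},
    {"x": -0.055,"y": -0.06,"z": 0.01,"wx": 0,"wy": 0,"wz": 0,"claw": 1},
    {"x": -0.055,"y": -0.06,"z": 0.01,"wx": 0,"wy": 0,"wz": 0,"claw": 1}
  ]
}}

```text
time: 2.48
position: [0.117, -0.072, 0.1963]
tool_rot: [-2.895, 0.007, -1.126]
force: [-1.1, 0.5, 0.8]
finger_gap: 1.004
```

```bash
python3 - <<'E'
from h import *
go(.4765,-.0085,.16,5,-78.5)
s=env.observe()['position']
im,d,P=grab('side','s1.png')
m=(np.hypot(P[...,0]-s[0],P[...,1]-s[1])<.09)&(P[...,2]>.08)&(d>0)
q=P[m];print('lowest',np.percentile(q[:,2],[0.1,1,3]),'tcp z',s[2])
E
```

```text
t 2.48 pos [ 0.117  -0.072   0.1963] rot [-165.9    0.4  -64.5] gap 1.004 F [-1.1  0.5  0.8]
total [ 0.1302 -0.4433  0.1604] mm 366.83713526683704 per row [ 0.026  -0.0887  0.0321]
turn [-0.1554  0.0238  0.154 ]
lowest [0.47991175 0.4836986  0.48781955] tcp z 0.1963430338593279
```

```bash
python3 -c "
from h import *
go(.3,-.05,.2,5,-78.5)"
```

```text
t 2.52 pos [ 0.1154 -0.0673  0.1958] rot [-165.8    0.6  -64.5] gap 1.002 F [-2.5  5.1 -1.8]
total [ 0.0851 -0.2266  0.0506] mm 185.43047651938832 per row [ 0.017  -0.0453  0.0101]
turn [-0.1562  0.026   0.1541]
```

>>> {"fn": "apply_moves", "kwargs": {
  "targets": [
    {"x": 0.017,"y": -0.045,"z": 0.01,"wx": 0,"wy": 0,"wz": 0,"claw": 1},
    {"x": 0.017,"y": -0.045,"z": 0.01,"wx": 0,"wy": 0,"wz": 0,"claw": 1},
    {"x": 0.017,"y": -0.045,"z": 0.01,"wx": 0,"wy": 0,"wz": 0,"claw": 1},
    {"x": 0.017,"y": -0.045,"z": 0.01,"wx": 0,"wy": 0,"wz": 0,"claw": 1}
  ]
}}

```text
time: 3.02
position: [0.1697, -0.1029, 0.2048]
tool_rot: [-2.806, 0.009, -1.079]
force: [0.4, -0.4, 0.5]
finger_gap: 0.997
```

```bash
python3 -c "
from h import *
go(.4765,-.0085,.16,5,-78.5)"
```

```text
t 3.02 pos [ 0.1697 -0.1029  0.2048] rot [-160.8    0.5  -61.8] gap 0.997 F [ 0.4 -0.4  0.5]
total [ 0.0829 -0.3771  0.1941] mm 324.0894221525572 per row [ 0.0166 -0.0754  0.0388]
turn [-0.2114  0.0366  0.1829]
```

>>> {"fn": "apply_moves", "kwargs": {
  "targets": [
    {"x": 0.015,"y": -0.06,"z": 0.02,"wx": 0,"wy": 0,"wz": 0,"claw": 1},
    {"x": 0.015,"y": -0.06,"z": 0.02,"wx": 0,"wy": 0,"wz": 0,"claw": 1},
    {"x": 0.015,"y": -0.06,"z": 0.02,"wx": 0,"wy": 0,"wz": 0,"claw": 1},
    {"x": 0,"y": 0,"z": 0,"wx": -0.1,"wy": 0.02,"wz": 0.09,"claw": 1},
    {"x": 0,"y": 0,"z": 0,"wx": -0.1,"wy": 0.02,"wz": 0.09,"claw": 1}
  ]
}}

```text
time: 3.65
position: [0.1313, -0.1589, 0.2116]
tool_rot: [-2.925, 0.036, -1.205]
force: [-0.7, -1.3, 0.3]
finger_gap: 1.002
```

```bash
python3 -c "
from h import *
go(.4765,-.0085,.16,5,-78.5)"
```

```text
t 3.65 pos [ 0.1313 -0.1589  0.2116] rot [-167.6    2.   -69. ] gap 1.002 F [-0.7 -1.3  0.3]
total [-0.02   -0.4748  0.1757] mm 380.0238644791181 per row [-0.004  -0.095   0.0351]
turn [-0.1357  0.034   0.1024]
```

```bash
python3 -c "
from h import *
print(env.observe()['q'].round(3))
go(.131,-.35,.25,5,-78.5)"
```

```text
[-1.206 -0.312 -0.604  1.315  0.217  3.141]
t 3.65 pos [ 0.1313 -0.1589  0.2116] rot [-167.6    2.   -69. ] gap 1.002 F [-0.7 -1.3  0.3]
total [ 0.2358  0.0767 -0.078 ] mm 194.94749613819582 per row [ 0.0472  0.0153 -0.0156]
turn [-0.1357  0.034   0.1024]
```

>>> {"fn": "apply_moves", "kwargs": {
  "targets": [
    {"x": 0,"y": 0,"z": 0,"wx": 0,"wy": 0,"wz": -0.11,"claw": 1},
    {"x": 0,"y": 0,"z": 0,"wx": 0,"wy": 0,"wz": -0.11,"claw": 1},
    {"x": 0,"y": 0,"z": 0,"wx": 0,"wy": 0,"wz": -0.11,"claw": 1},
    {"x": 0,"y": 0,"z": 0,"wx": 0,"wy": 0,"wz": -0.11,"claw": 1},
    {"x": 0,"y": 0,"z": 0,"wx": 0,"wy": 0,"wz": -0.11,"claw": 1},
    {"x": 0,"y": 0,"z": 0,"wx": 0,"wy": 0,"wz": -0.11,"claw": 1},
    {"x": 0,"y": 0,"z": 0,"wx": 0,"wy": 0,"wz": -0.11,"claw": 1}
  ]
}}

```text
time: 4.53
position: [0.1346, -0.1618, 0.2128]
tool_rot: [-3.037, -0.199, 0.031]
force: [0.8, 0.1, -0.6]
finger_gap: 0.998
```

```bash
python3 -c "
from h import *
print(env.observe()['q'].round(3))
go(.25,-.25,.21,4,101.5)"
```

```text
[-1.204 -0.305 -0.598  1.313  0.222  1.893]
t 4.53 pos [ 0.1346 -0.1618  0.2128] rot [-174.   -11.4    1.8] gap 0.998 F [ 0.8  0.1 -0.6]
total [0.1464 0.1251 0.0205] mm 145.22863881155772 per row [0.0366 0.0313 0.0051]
turn [ 0.0614 -0.1506 -1.0964]
```

>>> {"fn": "apply_moves", "kwargs": {
  "targets": [
    {"x": 0.036,"y": 0.031,"z": 0.0,"wx": 0,"wy": 0,"wz": 0,"claw": 1},
    {"x": 0.036,"y": 0.031,"z": 0.005,"wx": 0,"wy": 0,"wz": 0,"claw": 1},
    {"x": 0.036,"y": 0.031,"z": 0.005,"wx": 0,"wy": 0,"wz": 0,"claw": 1},
    {"x": 0.036,"y": 0.031,"z": 0.005,"wx": 0,"wy": 0,"wz": 0,"claw": 1},
    {"x": 0,"y": 0,"z": 0,"wx": 0,"wy": -0.1,"wz": 0,"claw": 1}
  ]
}}

```text
time: 5.15
position: [0.2545, -0.2527, 0.214]
tool_rot: [-3.04, -0.046, 0.052]
force: [-1.2, -1.1, -0.2]
finger_gap: 0.999
```

```bash
python3 -c "
from h import *
print(env.observe()['q'].round(3))
go(.4765,-.0085,.2,7,101.5)"
```

```text
[-8.660e-01 -1.000e-03 -3.450e-01  1.280e+00  9.800e-02  2.219e+00]
t 5.15 pos [ 0.2545 -0.2527  0.214 ] rot [-174.2   -2.6    3. ] gap 0.999 F [-1.2 -1.1 -0.2]
total [ 0.3112 -0.3048  0.0644] mm 330.30515671866016 per row [ 0.0445 -0.0435  0.0092]
turn [-0.0228 -0.0775 -1.0921]
```

>>> {"fn": "apply_moves", "kwargs": {
  "targets": [
    {"x": 0.0445,"y": -0.0435,"z": 0.009,"wx": 0,"wy": 0,"wz": 0,"claw": 1},
    {"x": 0.0445,"y": -0.0435,"z": 0.009,"wx": 0,"wy": 0,"wz": 0,"claw": 1},
    {"x": 0.0445,"y": -0.0435,"z": 0.009,"wx": 0,"wy": 0,"wz": 0,"claw": 1},
    {"x": 0.0445,"y": -0.0435,"z": 0.009,"wx": 0,"wy": 0,"wz": 0,"claw": 1},
    {"x": 0.0445,"y": -0.0435,"z": 0.009,"wx": 0,"wy": 0,"wz": 0,"claw": 1},
    {"x": 0.0445,"y": -0.0435,"z": 0.009,"wx": 0,"wy": 0,"wz": 0,"claw": 1},
    {"x": 0.0445,"y": -0.0435,"z": 0.009,"wx": 0,"wy": 0,"wz": 0,"claw": 1}
  ]
}}

```text
time: 6.02
position: [0.4897, 0.0014, 0.1993]
tool_rot: [-3.034, -0.047, 0.057]
force: [0.6, -1.3, -0.4]
finger_gap: 1.0
```

>>> {"fn": "apply_moves", "kwargs": {
  "targets": [
    {"x": 0,"y": 0,"z": 0,"wx": 0,"wy": 0,"wz": -0.11,"claw": 1},
    {"x": 0,"y": 0,"z": 0,"wx": 0,"wy": 0,"wz": -0.11,"claw": 1},
    {"x": 0,"y": 0,"z": 0,"wx": 0,"wy": 0,"wz": -0.11,"claw": 1},
    {"x": 0,"y": 0,"z": 0,"wx": 0,"wy": 0,"wz": -0.11,"claw": 1},
    {"x": 0,"y": 0,"z": 0,"wx": 0,"wy": 0,"wz": -0.11,"claw": 1},
    {"x": 0,"y": 0,"z": 0,"wx": 0,"wy": 0,"wz": -0.11,"claw": 1},
    {"x": 0,"y": 0,"z": 0,"wx": 0,"wy": 0,"wz": -0.11,"claw": 1},
    {"x": 0,"y": 0,"z": 0,"wx": 0,"wy": 0,"wz": -0.11,"claw": 1},
    {"x": 0,"y": 0,"z": 0,"wx": 0,"wy": 0,"wz": -0.1,"claw": 1}
  ]
}}

```text
time: 7.15
position: [0.4971, 0.0127, 0.1946]
tool_rot: [3.095, -0.118, 1.667]
force: [-0.8, 0.3, -0.1]
finger_gap: 0.998
```

```bash
python3 - <<'E'
from h import *
print(env.observe()['q'].round(3))
go(.4765,-.0085,.1,3,101.5)
s=env.observe()['position']
im,d,P=grab('side','s1.png')
m=(np.hypot(P[...,0]-s[0],P[...,1]-s[1])<.09)&(P[...,2]>.08)&(d>0)
q=P[m];print('lowest',np.percentile(q[:,2],[0.1,1,3]),'tcp z',s[2])
E
```

```text
[-0.051  0.184 -0.187  1.171  0.123  1.429]
t 7.15 pos [0.4971 0.0127 0.1946] rot [177.4  -6.8  95.5] gap 0.998 F [-0.8  0.3 -0.1]
total [-0.0402 -0.0356  0.1207] mm 99.11031435065887 per row [-0.0134 -0.0119  0.0402]
turn [ 0.0333 -0.0735 -0.0685]
lowest [0.21096769 0.22430536 0.24646384] tcp z 0.19461009455438408
```

View pics/s1.png

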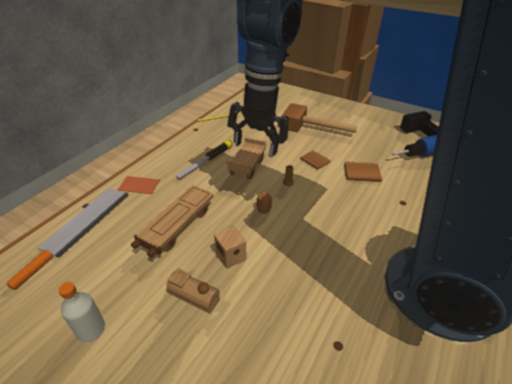

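>>> {"fn": "apply_moves", "kwargs": {
  "targets": [
    {"x": 0,"y": 0,"z": 0,"wx": 0.033,"wy": -0.0735,"wz": -0.0685,"claw": 1},
    {"x": 0,"y": 0,"z": 0,"wx": 0,"wy": 0,"wz": 0,"claw": 1}
  ]
}}

```text
time: 7.45
position: [0.4979, 0.0136, 0.1939]
tool_rot: [-3.142, 0.001, 1.778]
force: [-0.7, -0.1, 0.2]
finger_gap: 0.999
```

```bash
python3 -c "
from h import *
go(.4765,-.0085,.07,3,101.5)"
```

```text
t 7.45 pos [0.4979 0.0136 0.1939] rot [-1.800e+02  1.000e-01  1.018e+02] gap 0.999 F [-0.7 -0.1  0.2]
total [-0.0228 -0.034   0.1652] mm 127.64215718209448 per row [-0.0076 -0.0113  0.0551]
turn [-0.      0.0007  0.0039]
```

>>> {"fn": "apply_moves", "kwargs": {
  "targets": [
    {"x": -0.0076,"y": -0.0113,"z": 0.055,"wx": 0,"wy": 0,"wz": 0.004,"claw": 1},
    {"x": -0.0076,"y": -0.0113,"z": 0.055,"wx": 0,"wy": 0,"wz": 0,"claw": 1},
    {"x": -0.0076,"y": -0.0113,"z": 0.055,"wx": 0,"wy": 0,"wz": 0,"claw": 1},
    {"x": 0,"y": 0,"z": 0.03,"wx": 0,"wy": 0,"wz": 0,"claw": 1},
    {"x": 0,"y": 0,"z": 0.03,"wx": 0,"wy": 0,"wz": 0,"claw": 1},
    {"x": 0,"y": 0,"z": 0.02,"wx": 0,"wy": 0,"wz": 0,"claw": 1},
    {"x": 0,"y": 0,"z": 0,"wx": 0,"wy": 0,"wz": 0,"claw": 1}
  ]
}}

```text
time: 8.32
position: [0.4774, -0.0049, 0.0037]
tool_rot: [3.135, -0.016, 1.747]
force: [-0.1, -0.2, 0.5]
finger_gap: 1.003
```

```bash
python3 -c "
from h import *
go(.4765,-.0085,.004,1,101.5)"
```

```text
t 8.32 pos [ 0.4774 -0.0049  0.0037] rot [179.6  -0.9 100.1] gap 1.003 F [-0.1 -0.2  0.5]
total [-0.0045 -0.002  -0.0005] mm 3.7409151988484513 per row [-0.0045 -0.002  -0.0005]
turn [ 0.0046 -0.0104 -0.0158]
```

>>> {"fn": "apply_moves", "kwargs": {
  "targets": [
    {"x": -0.0045,"y": -0.002,"z": 0,"wx": 0.005,"wy": -0.01,"wz": -0.016,"claw": 1},
    {"x": 0,"y": 0,"z": 0,"wx": 0,"wy": 0,"wz": 0,"claw": -1},
    {"x": 0,"y": 0,"z": 0,"wx": 0,"wy": 0,"wz": 0,"claw": -1},
    {"x": 0,"y": 0,"z": 0,"wx": 0,"wy": 0,"wz": 0,"claw": -1},
    {"x": 0,"y": 0,"z": 0,"wx": 0,"wy": 0,"wz": 0,"claw": -1},
    {"x": 0,"y": 0,"z": 0,"wx": 0,"wy": 0,"wz": 0,"claw": -1},
    {"x": 0,"y": 0,"z": -0.05,"wx": 0,"wy": 0,"wz": 0,"claw": -1},
    {"x": 0,"y": 0,"z": -0.05,"wx": 0,"wy": 0,"wz": 0,"claw": -1},
    {"x": 0,"y": 0,"z": -0.05,"wx": 0,"wy": 0,"wz": 0,"claw": -1},
    {"x": 0,"y": 0,"z": 0,"wx": 0,"wy": 0,"wz": 0,"claw": -1}
  ]
}}

```text
time: 9.57
position: [0.4772, -0.0085, 0.1211]
tool_rot: [3.14, -0.001, 1.771]
force: [-0.4, -0.6, -0.4]
finger_gap: 0.498
```

```bash
python3 -c "
from h import *
go(.6245,-.151,.085,4,101.3)"
```

```text
t 9.57 pos [ 0.4772 -0.0085  0.1211] rot [ 1.799e+02 -1.000e-01  1.015e+02] gap 0.498 F [-0.4 -0.6 -0.4]
total [-0.2253  0.1546  0.0481] mm 208.09294255320552 per row [-0.0563  0.0387  0.012 ]
turn [ 0.001  -0.0008  0.0017]
```

>>> {"fn": "apply_moves", "kwargs": {
  "targets": [
    {"x": -0.0563,"y": 0.0387,"z": 0.008,"wx": 0,"wy": 0,"wz": 0,"claw": -1},
    {"x": -0.0563,"y": 0.0387,"z": 0.008,"wx": 0,"wy": 0,"wz": 0,"claw": -1},
    {"x": -0.0563,"y": 0.0387,"z": 0.008,"wx": 0,"wy": 0,"wz": 0,"claw": -1},
    {"x": -0.0563,"y": 0.0387,"z": 0.008,"wx": 0,"wy": 0,"wz": 0,"claw": -1},
    {"x": 0,"y": 0,"z": 0,"wx": 0,"wy": 0,"wz": 0,"claw": -1}
  ]
}}

```text
time: 10.2
position: [0.627, -0.1542, 0.091]
tool_rot: [-3.14, -0.004, 1.773]
force: [-0.9, 0.2, -0.6]
finger_gap: 0.496
```

```bash
python3 -c "
from h import *
go(.6245,-.151,.055,2,101.3)"
```

```text
t 10.2 pos [ 0.627  -0.1542  0.091 ] rot [-179.9   -0.2  101.6] gap 0.496 F [-0.9  0.2 -0.6]
total [ 0.0047 -0.0024  0.0481] mm 36.276418526990334 per row [ 0.0023 -0.0012  0.024 ]
turn [-0.0012 -0.0023  0.0031]
```

>>> {"fn": "apply_moves", "kwargs": {
  "targets": [
    {"x": 0.0047,"y": -0.0024,"z": 0.024,"wx": 0,"wy": -0.002,"wz": 0.003,"claw": -1},
    {"x": 0,"y": 0,"z": 0.023,"wx": 0,"wy": 0,"wz": 0,"claw": -1},
    {"x": 0,"y": 0,"z": 0,"wx": 0,"wy": 0,"wz": 0,"claw": -1}
  ]
}}

```text
time: 10.58
position: [0.6234, -0.1507, 0.0538]
tool_rot: [-3.139, -0.001, 1.767]
force: [0.7, -2.3, 7.3]
finger_gap: 0.495
```

>>> {"fn": "apply_moves", "kwargs": {
  "targets": [
    {"x": 0,"y": 0,"z": 0,"wx": 0,"wy": 0,"wz": 0,"claw": 1},
    {"x": 0,"y": 0,"z": 0,"wx": 0,"wy": 0,"wz": 0,"claw": 1},
    {"x": 0,"y": 0,"z": 0,"wx": 0,"wy": 0,"wz": 0,"claw": 1},
    {"x": 0,"y": 0,"z": 0,"wx": 0,"wy": 0,"wz": 0,"claw": 1},
    {"x": 0,"y": 0,"z": -0.05,"wx": 0,"wy": 0,"wz": 0,"claw": 1},
    {"x": 0,"y": 0,"z": -0.07,"wx": 0,"wy": 0,"wz": 0,"claw": 1},
    {"x": 0,"y": 0,"z": -0.07,"wx": 0,"wy": 0,"wz": 0,"claw": 1},
    {"x": 0,"y": 0,"z": 0,"wx": 0,"wy": 0,"wz": 0,"claw": 1}
  ]
}}

```text
time: 11.58
position: [0.6217, -0.1492, 0.1976]
tool_rot: [-3.133, -0.004, 1.768]
force: [-0.3, 1.0, -0.5]
finger_gap: 1.003
```

```bash
python3 - <<'E'
from h import *
go(.4605,.178,.15,7,153.8)
for n in('top','side'):
  im,d,P=grab(n)
  print(n,fit(P,(.6245,-.151),.045,.085,.11))
E
```

```text
t 11.57 pos [ 0.6217 -0.1492  0.1976] rot [-179.5   -0.2  101.3] gap 1.003 F [-0.3  1.  -0.5]
total [ 0.4697 -0.1246  0.0661] mm 367.81513949964983 per row [ 0.0671 -0.0178  0.0094]
turn [-0.0038 -0.0045 -0.5833]Traceback (most recent call last):
  File "<stdin>", line 5, in <module>
  File "h.py", line 13, in fit
    k=1+np.argmax(m[2][1:,4]); q=P[m[1]==k]
        ~~~~~~~~~^^^^^^^^^^^^
    return _wrapfunc(a, 'argmax', axis=axis, out=out, **kwds)
    return bound(*args, **kwds)
ValueError: attempt to get argmax of an empty sequence
```

>>> {"fn": "apply_moves", "kwargs": {
  "targets": [
    {"x": 0.067,"y": -0.0178,"z": 0.009,"wx": 0,"wy": 0,"wz": 0,"claw": 1},
    {"x": 0.067,"y": -0.0178,"z": 0.009,"wx": 0,"wy": 0,"wz": 0,"claw": 1},
    {"x": 0.067,"y": -0.0178,"z": 0.009,"wx": 0,"wy": 0,"wz": 0,"claw": 1},
    {"x": 0.067,"y": -0.0178,"z": 0.009,"wx": 0,"wy": 0,"wz": 0,"claw": 1},
    {"x": 0.067,"y": -0.0178,"z": 0.009,"wx": 0,"wy": 0,"wz": 0,"claw": 1},
    {"x": 0.067,"y": -0.0178,"z": 0.009,"wx": 0,"wy": 0,"wz": 0,"claw": 1},
    {"x": 0.067,"y": -0.0178,"z": 0.009,"wx": 0,"wy": 0,"wz": 0,"claw": 1}
  ]
}}

```text
time: 12.5
position: [0.451, 0.1834, 0.1391]
tool_rot: [-3.117, -0.006, 1.761]
force: [0.2, 0.6, -0.0]
finger_gap: 1.0
```

>>> {"fn": "apply_moves", "kwargs": {
  "targets": [
    {"x": 0,"y": 0,"z": 0,"wx": 0,"wy": 0,"wz": -0.116,"claw": 1},
    {"x": 0,"y": 0,"z": 0,"wx": 0,"wy": 0,"wz": -0.116,"claw": 1},
    {"x": 0,"y": 0,"z": 0,"wx": 0,"wy": 0,"wz": -0.116,"claw": 1},
    {"x": 0,"y": 0,"z": 0,"wx": 0,"wy": 0,"wz": -0.116,"claw": 1},
    {"x": 0,"y": 0,"z": 0,"wx": 0,"wy": 0,"wz": -0.116,"claw": 1},
    {"x": 0,"y": 0,"z": 0,"wx": 0,"wy": 0,"wz": 0,"claw": 1}
  ]
}}

```text
time: 13.25
position: [0.4422, 0.185, 0.1297]
tool_rot: [-3.121, -0.034, 2.699]
force: [-0.6, -0.5, 0.6]
finger_gap: 0.998
```

```bash
python3 - <<'E'
from h import *
go(.4605,.178,.075,2,154.1)
for n in('top','side'):
  im,d,P=grab(n)
  try: print(n,fit(P,(.6245,-.151),.045,.085,.11))
  except: print('none')
E
```

```text
t 13.25 pos [0.4422 0.185  0.1297] rot [-178.8   -2.   154.6] gap 0.998 F [-0.6 -0.5  0.6]
total [-0.0286  0.0036  0.072 ] mm 58.15883561575863 per row [-0.0143  0.0018  0.036 ]
turn [-0.0135 -0.0219  0.006 ]
top {'n': 148, 'c': array([ 0.6207, -0.1523]), 'mean': array([ 0.6201, -0.1519,  0.099 ]), 'wh': array([0.0387, 0.0376]), 'yaw': 28.1, 'z': array([0.0891, 0.1   , 0.1057])}
side {'n': 52, 'c': array([ 0.6127, -0.1543]), 'mean': array([ 0.6114, -0.1511,  0.096 ]), 'wh': array([0.0363, 0.0171]), 'yaw': -62.5, 'z': array([0.0862, 0.098 , 0.1019])}
```

>>> {"fn": "apply_moves", "kwargs": {
  "targets": [
    {"x": 0,"y": 0,"z": 0,"wx": -0.0135,"wy": -0.022,"wz": 0.006,"claw": 1},
    {"x": -0.0143,"y": 0.0018,"z": 0.036,"wx": 0,"wy": 0,"wz": 0,"claw": 1},
    {"x": -0.0143,"y": 0.0018,"z": 0.036,"wx": 0,"wy": 0,"wz": 0,"claw": 1},
    {"x": 0,"y": 0,"z": 0,"wx": 0,"wy": 0,"wz": 0,"claw": 1}
  ]
}}

```text
time: 13.85
position: [0.4628, 0.1776, 0.0742]
tool_rot: [3.141, 0.001, 2.671]
force: [-0.3, 0.0, 0.1]
finger_gap: 1.003
```

```bash
python3 -c "
from h import *
go(.4605,.178,.025,2,154.1)"
```

```text
t 13.85 pos [0.4628 0.1776 0.0742] rot [1.800e+02 1.000e-01 1.531e+02] gap 1.003 F [-0.3  0.   0.1]
total [ 0.0031 -0.001   0.0656] mm 49.24005086370133 per row [ 0.0015 -0.0005  0.0328]
turn [ 0.0004  0.0008 -0.0115]
```

>>> {"fn": "apply_moves", "kwargs": {
  "targets": [
    {"x": 0.003,"y": -0.001,"z": 0.033,"wx": 0,"wy": 0,"wz": -0.011,"claw": 1},
    {"x": 0,"y": 0,"z": 0.033,"wx": 0,"wy": 0,"wz": 0,"claw": 1},
    {"x": 0,"y": 0,"z": 0,"wx": 0,"wy": 0,"wz": 0,"claw": -1},
    {"x": 0,"y": 0,"z": 0,"wx": 0,"wy": 0,"wz": 0,"claw": -1},
    {"x": 0,"y": 0,"z": 0,"wx": 0,"wy": 0,"wz": 0,"claw": -1},
    {"x": 0,"y": 0,"z": 0,"wx": 0,"wy": 0,"wz": 0,"claw": -1},
    {"x": 0,"y": 0,"z": 0,"wx": 0,"wy": 0,"wz": 0,"claw": -1}
  ]
}}

```text
time: 14.72
position: [0.4624, 0.1794, 0.03]
tool_rot: [3.136, 0.005, 2.681]
force: [0.2, -0.2, -1.1]
finger_gap: 0.649
```

>>> {"fn": "apply_moves", "kwargs": {
  "targets": [
    {"x": 0,"y": 0,"z": -0.05,"wx": 0,"wy": 0,"wz": 0,"claw": -1},
    {"x": 0,"y": 0,"z": -0.05,"wx": 0,"wy": 0,"wz": 0,"claw": -1},
    {"x": 0,"y": 0,"z": -0.05,"wx": 0,"wy": 0,"wz": 0.11,"claw": -1},
    {"x": 0,"y": 0,"z": 0,"wx": 0,"wy": 0,"wz": 0.11,"claw": -1},
    {"x": 0,"y": 0,"z": 0,"wx": 0,"wy": 0,"wz": 0.11,"claw": -1},
    {"x": 0,"y": 0,"z": 0,"wx": 0,"wy": 0,"wz": 0.11,"claw": -1},
    {"x": 0,"y": 0,"z": 0,"wx": 0,"wy": 0,"wz": 0.11,"claw": -1},
    {"x": 0,"y": 0,"z": 0,"wx": 0,"wy": 0,"wz": 0.11,"claw": -1},
    {"x": 0,"y": 0,"z": 0,"wx": 0,"wy": 0,"wz": 0,"claw": -1}
  ]
}}

```text
time: 15.85
position: [0.4609, 0.1788, 0.1473]
tool_rot: [3.135, -0.002, 1.612]
force: [0.3, -0.3, -1.8]
finger_gap: 0.651
```

```bash
python3 -c "
from h import *
go(.640,.090,.12,4,91.8)"
```

```text
t 15.85 pos [0.4609 0.1788 0.1473] rot [ 1.796e+02 -1.000e-01  9.230e+01] gap 0.651 F [ 0.3 -0.3 -1.8]
total [-0.1282  0.2335  0.0377] mm 201.78665574174616 per row [-0.032   0.0584  0.0094]
turn [ 0.0044 -0.0014  0.006 ]
```

>>> {"fn": "apply_moves", "kwargs": {
  "targets": [
    {"x": -0.032,"y": 0.0584,"z": 0.009,"wx": 0.004,"wy": 0,"wz": 0.006,"claw": -1},
    {"x": -0.032,"y": 0.0584,"z": 0.009,"wx": 0,"wy": 0,"wz": 0,"claw": -1},
    {"x": -0.032,"y": 0.0584,"z": 0.009,"wx": 0,"wy": 0,"wz": 0,"claw": -1},
    {"x": -0.032,"y": 0.0584,"z": 0.009,"wx": 0,"wy": 0,"wz": 0,"claw": -1},
    {"x": 0,"y": 0,"z": 0,"wx": 0,"wy": 0,"wz": 0,"claw": -1}
  ]
}}

```text
time: 16.48
position: [0.645, 0.088, 0.1194]
tool_rot: [3.141, -0.003, 1.628]
force: [-0.8, 0.0, -1.2]
finger_gap: 0.654
```

```bash
python3 -c "
from h import *
go(.640,.090,.081,2,91.8)"
```

```text
t 16.48 pos [0.645  0.088  0.1194] rot [179.9  -0.2  93.3] gap 0.654 F [-0.8  0.  -1.2]
total [ 0.0029 -0.0066  0.0512] mm 38.78108253580291 per row [ 0.0014 -0.0033  0.0256]
turn [ 0.0006 -0.002   0.0163]
```

>>> {"fn": "apply_moves", "kwargs": {
  "targets": [
    {"x": 0.003,"y": -0.0066,"z": 0.02,"wx": 0,"wy": -0.002,"wz": 0.016,"claw": -1},
    {"x": 0,"y": 0,"z": 0.02,"wx": 0,"wy": 0,"wz": 0,"claw": -1},
    {"x": 0,"y": 0,"z": 0.008,"wx": 0,"wy": 0,"wz": 0,"claw": -1},
    {"x": 0,"y": 0,"z": 0,"wx": 0,"wy": 0,"wz": 0,"claw": -1}
  ]
}}

```text
time: 16.98
position: [0.6389, 0.0904, 0.0818]
tool_rot: [-3.141, -0.0, 1.612]
force: [0.3, -1.0, -0.9]
finger_gap: 0.645
```

```bash
python3 -c "
from h import *
go(.640,.090,.080,2,91.8)"
```

```text
t 16.98 pos [0.6389 0.0904 0.0818] rot [-180.    -0.    92.4] gap 0.645 F [ 0.3 -1.  -0.9]
total [-0.0005  0.0014  0.0024] mm 2.1459948786921887 per row [-0.0003  0.0007  0.0012]
turn [-0.0004 -0.0001  0.0065]
```

>>> {"fn": "apply_moves", "kwargs": {
  "targets": [
    {"x": 0,"y": 0.001,"z": 0.003,"wx": 0,"wy": 0,"wz": 0.006,"claw": -1},
    {"x": 0,"y": 0,"z": 0.001,"wx": 0,"wy": 0,"wz": 0,"claw": -1}
  ]
}}

```text
time: 17.23
position: [0.6401, 0.0907, 0.0797]
tool_rot: [3.141, -0.0, 1.603]
force: [-0.5, -0.1, -1.6]
finger_gap: 0.646
```

>>> {"fn": "apply_moves", "kwargs": {
  "targets": [
    {"x": 0,"y": 0,"z": 0,"wx": 0,"wy": 0,"wz": 0,"claw": 1},
    {"x": 0,"y": 0,"z": 0,"wx": 0,"wy": 0,"wz": 0,"claw": 1},
    {"x": 0,"y": 0,"z": 0,"wx": 0,"wy": 0,"wz": 0,"claw": 1},
    {"x": 0,"y": 0,"z": -0.05,"wx": 0,"wy": 0,"wz": 0,"claw": 1},
    {"x": 0,"y": 0,"z": -0.07,"wx": 0,"wy": 0,"wz": 0,"claw": 1},
    {"x": 0,"y": 0,"z": -0.05,"wx": 0,"wy": 0,"wz": 0,"claw": 1},
    {"x": 0,"y": 0,"z": 0,"wx": 0,"wy": 0,"wz": 0,"claw": 1}
  ]
}}

```text
time: 18.1
position: [0.6403, 0.0906, 0.212]
tool_rot: [3.139, -0.001, 1.604]
force: [0.3, -0.7, 0.0]
finger_gap: 0.997
```

```bash
python3 -c "
from h import *
go(.4645,.317,.17,5,184.8)"
```

```text
t 18.1 pos [0.6403 0.0906 0.212 ] rot [179.9  -0.   91.9] gap 0.997 F [ 0.3 -0.7  0. ]
total [ 0.3093 -0.2245  0.0556] mm 289.66191790905685 per row [ 0.0619 -0.0449  0.0111]
turn [ 1.5000e-03  1.0000e-03 -1.0324e+00]
```

>>> {"fn": "apply_moves", "kwargs": {
  "targets": [
    {"x": 0.0619,"y": -0.045,"z": 0.005,"wx": 0,"wy": 0,"wz": 0,"claw": 1},
    {"x": 0.0619,"y": -0.045,"z": 0.005,"wx": 0,"wy": 0,"wz": 0,"claw": 1},
    {"x": 0.0619,"y": -0.045,"z": 0.005,"wx": 0,"wy": 0,"wz": 0,"claw": 1},
    {"x": 0.0619,"y": -0.045,"z": 0.005,"wx": 0,"wy": 0,"wz": 0,"claw": 1},
    {"x": 0.0619,"y": -0.045,"z": 0.005,"wx": 0,"wy": 0,"wz": 0,"claw": 1}
  ]
}}

```text
time: 18.73
position: [0.4611, 0.3195, 0.1877]
tool_rot: [3.141, 0.001, 1.596]
force: [0.3, 1.0, -0.7]
finger_gap: 1.0
```

>>> {"fn": "apply_moves", "kwargs": {
  "targets": [
    {"x": 0,"y": 0,"z": 0,"wx": 0,"wy": 0,"wz": -0.115,"claw": 1},
    {"x": 0,"y": 0,"z": 0,"wx": 0,"wy": 0,"wz": -0.115,"claw": 1},
    {"x": 0,"y": 0,"z": 0,"wx": 0,"wy": 0,"wz": -0.115,"claw": 1},
    {"x": 0,"y": 0,"z": 0,"wx": 0,"wy": 0,"wz": -0.115,"claw": 1},
    {"x": 0,"y": 0,"z": 0,"wx": 0,"wy": 0,"wz": -0.115,"claw": 1},
    {"x": 0,"y": 0,"z": 0,"wx": 0,"wy": 0,"wz": -0.115,"claw": 1},
    {"x": 0,"y": 0,"z": 0,"wx": 0,"wy": 0,"wz": -0.115,"claw": 1},
    {"x": 0,"y": 0,"z": 0,"wx": 0,"wy": 0,"wz": -0.115,"claw": 1},
    {"x": 0,"y": 0,"z": 0,"wx": 0,"wy": 0,"wz": -0.115,"claw": 1},
    {"x": 0,"y": 0,"z": 0,"wx": 0,"wy": 0,"wz": 0,"claw": 1}
  ]
}}

```text
time: 19.98
position: [0.4527, 0.3206, 0.1767]
tool_rot: [-3.134, -0.013, -3.004]
force: [-1.4, -0.5, 0.7]
finger_gap: 0.999
```

```bash
python3 - <<'E'
from h import *
go(.4645,.317,.085,3,184.8)
for n in('top','side'):
  im,d,P=grab(n)
  for c in((.6396,.09),):
    try: print(n,fit(P,c,.06,.108,.13))
    except: print('none')
E
```

```text
t 19.98 pos [0.4527 0.3206 0.1767] rot [-179.6   -0.7 -172.1] gap 0.999 F [-1.4 -0.5  0.7]
total [-0.0165 -0.006   0.1221] mm 92.52061683769607 per row [-0.0055 -0.002   0.0407]
turn [-0.0048 -0.0082  0.0341]
top {'n': 374, 'c': array([0.6391, 0.0909]), 'mean': array([0.6374, 0.0904, 0.12  ]), 'wh': array([0.0603, 0.0591]), 'yaw': -89.5, 'z': array([0.1141, 0.1201, 0.1253])}
side {'n': 91, 'c': array([0.6222, 0.0726]), 'mean': array([0.6216, 0.0753, 0.1187]), 'wh': array([0.0453, 0.025 ]), 'yaw': -45.5, 'z': array([0.11  , 0.12  , 0.1221])}
```

>>> {"fn": "apply_moves", "kwargs": {
  "targets": [
    {"x": 0,"y": 0,"z": 0,"wx": -0.005,"wy": -0.008,"wz": 0.034,"claw": 1},
    {"x": -0.0055,"y": -0.002,"z": 0.0407,"wx": 0,"wy": 0,"wz": 0,"claw": 1},
    {"x": -0.0055,"y": -0.002,"z": 0.0407,"wx": 0,"wy": 0,"wz": 0,"claw": 1},
    {"x": -0.0055,"y": -0.002,"z": 0.0407,"wx": 0,"wy": 0,"wz": 0,"claw": 1},
    {"x": 0,"y": 0,"z": 0,"wx": 0,"wy": 0,"wz": 0,"claw": 1}
  ]
}}

```text
time: 20.7
position: [0.4659, 0.3171, 0.0828]
tool_rot: [3.14, 0.001, -3.081]
force: [-0.5, -0.1, 0.6]
finger_gap: 0.999
```

```bash
python3 -c "
from h import *
go(.4645,.317,.006,3,184.8)"
```

```text
t 20.7 pos [0.4659 0.3171 0.0828] rot [ 1.799e+02  1.000e-01 -1.765e+02] gap 0.999 F [-0.5 -0.1  0.6]
total [ 0.002  -0.0002  0.1025] mm 76.85207947498085 per row [ 0.0007 -0.0001  0.0342]
turn [ 0.0007  0.0008 -0.0148]
```

>>> {"fn": "apply_moves", "kwargs": {
  "targets": [
    {"x": 0.002,"y": 0,"z": 0.034,"wx": 0,"wy": 0,"wz": -0.015,"claw": 1},
    {"x": 0,"y": 0,"z": 0.034,"wx": 0,"wy": 0,"wz": 0,"claw": 1},
    {"x": 0,"y": 0,"z": 0.031,"wx": 0,"wy": 0,"wz": 0,"claw": 1},
    {"x": 0,"y": 0,"z": 0,"wx": 0,"wy": 0,"wz": 0,"claw": 1}
  ]
}}

```text
time: 21.2
position: [0.4667, 0.3192, 0.012]
tool_rot: [3.137, 0.006, -3.065]
force: [0.6, 0.2, -0.4]
finger_gap: 0.999
```

```bash
python3 -c "
from h import *
go(.4645,.317,.006,1,184.8)"
```

```text
t 21.2 pos [0.4667 0.3192 0.012 ] rot [ 179.8    0.4 -175.6] gap 0.999 F [ 0.6  0.2 -0.4]
total [ 0.0032 -0.0028  0.0079] mm 6.73610185805057 per row [ 0.0032 -0.0028  0.0079]
turn [ 0.0028  0.004  -0.0045]
```

>>> {"fn": "apply_moves", "kwargs": {
  "targets": [
    {"x": 0.003,"y": -0.003,"z": 0.008,"wx": 0.003,"wy": 0.004,"wz": -0.0045,"claw": 1},
    {"x": 0,"y": 0,"z": 0,"wx": 0,"wy": 0,"wz": 0,"claw": -1},
    {"x": 0,"y": 0,"z": 0,"wx": 0,"wy": 0,"wz": 0,"claw": -1},
    {"x": 0,"y": 0,"z": 0,"wx": 0,"wy": 0,"wz": 0,"claw": -1},
    {"x": 0,"y": 0,"z": 0,"wx": 0,"wy": 0,"wz": 0,"claw": -1},
    {"x": 0,"y": 0,"z": 0,"wx": 0,"wy": 0,"wz": 0,"claw": -1},
    {"x": 0,"y": 0,"z": 0,"wx": 0,"wy": 0,"wz": 0,"claw": -1}
  ]
}}

```text
time: 22.08
position: [0.4663, 0.3181, 0.0098]
tool_rot: [3.14, 0.004, -3.059]
force: [0.4, -0.2, -1.3]
finger_gap: 0.544
```

>>> {"fn": "apply_moves", "kwargs": {
  "targets": [
    {"x": 0,"y": 0,"z": -0.05,"wx": 0,"wy": 0,"wz": 0,"claw": -1},
    {"x": 0,"y": 0,"z": -0.05,"wx": 0,"wy": 0,"wz": -0.107,"claw": -1},
    {"x": 0,"y": 0,"z": -0.05,"wx": 0,"wy": 0,"wz": -0.107,"claw": -1},
    {"x": 0,"y": 0,"z": 0,"wx": 0,"wy": 0,"wz": -0.107,"claw": -1},
    {"x": 0,"y": 0,"z": 0,"wx": 0,"wy": 0,"wz": -0.107,"claw": -1},
    {"x": 0,"y": 0,"z": 0,"wx": 0,"wy": 0,"wz": -0.107,"claw": -1},
    {"x": 0,"y": 0,"z": 0,"wx": 0,"wy": 0,"wz": -0.107,"claw": -1},
    {"x": 0,"y": 0,"z": 0,"wx": 0,"wy": 0,"wz": -0.107,"claw": -1},
    {"x": 0,"y": 0,"z": 0,"wx": 0,"wy": 0,"wz": -0.107,"claw": -1},
    {"x": 0,"y": 0,"z": 0,"wx": 0,"wy": 0,"wz": -0.107,"claw": -1}
  ]
}}

```text
time: 23.32
position: [0.4647, 0.3171, 0.1245]
tool_rot: [-3.141, 0.0, -1.498]
force: [0.9, 0.3, -1.9]
finger_gap: 0.544
```

```bash
python3 - <<'E'
from h import *
go(.637,.190,.1,4,-88.2)
s=env.observe()['position']
im,d,P=grab('side')
m=(np.hypot(P[...,0]-s[0],P[...,1]-s[1])<.075)&(P[...,2]>.03)
cv2.imwrite('pics/s2.png',cv2.resize(im[120:340,60:360],None,fx=2.5,fy=2.5))
E
```

```text
t 23.32 pos [0.4647 0.3171 0.1245] rot [-179.9    0.   -85.8] gap 0.544 F [ 0.9  0.3 -1.9]
total [ 0.1857 -0.2167  0.0328] mm 215.48254579584588 per row [ 0.0464 -0.0542  0.0082]
turn [-0.0006  0.0002  0.0265]
```

View pics/s2.png

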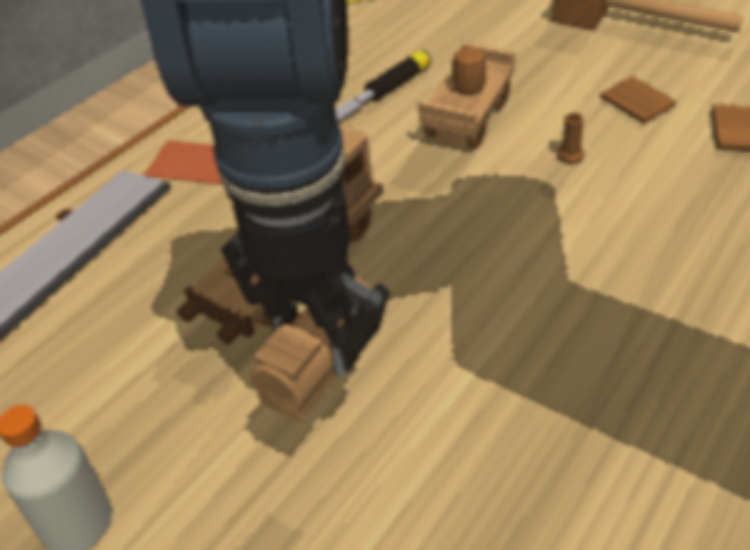

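>>> {"fn": "apply_moves", "kwargs": {
  "targets": [
    {"x": 0.046,"y": -0.0542,"z": 0.006,"wx": 0,"wy": 0,"wz": 0.026,"claw": -1},
    {"x": 0.046,"y": -0.0542,"z": 0.006,"wx": 0,"wy": 0,"wz": 0,"claw": -1},
    {"x": 0.044,"y": -0.0542,"z": 0.006,"wx": 0,"wy": 0,"wz": 0,"claw": -1},
    {"x": 0.044,"y": -0.0542,"z": 0.006,"wx": 0,"wy": 0,"wz": 0,"claw": -1},
    {"x": 0,"y": 0,"z": 0,"wx": 0,"wy": 0,"wz": 0,"claw": -1}
  ]
}}

```text
time: 24.0
position: [0.6381, 0.187, 0.1052]
tool_rot: [-3.141, 0.001, -1.543]
force: [-0.0, 0.3, -2.8]
finger_gap: 0.545
```

```bash
python3 -c "
from h import *
go(.6375,.192,.075,1,-88.2)"
```

```text
t 24.0 pos [0.6381 0.187  0.1052] rot [-180.     0.   -88.4] gap 0.545 F [-0.   0.3 -2.8]
total [-0.0066  0.0006  0.0402] mm 30.571822095533438 per row [-0.0066  0.0006  0.0402]
turn [-0.0005  0.0005 -0.002 ]
```

>>> {"fn": "apply_moves", "kwargs": {
  "targets": [
    {"x": -0.0066,"y": 0,"z": 0.02,"wx": 0,"wy": 0,"wz": -0.002,"claw": -1},
    {"x": 0,"y": 0,"z": 0.02,"wx": 0,"wy": 0,"wz": 0,"claw": -1},
    {"x": 0,"y": 0,"z": 0.012,"wx": 0,"wy": 0,"wz": 0,"claw": -1},
    {"x": 0,"y": 0,"z": 0,"wx": 0,"wy": 0,"wz": 0,"claw": -1}
  ]
}}

```text
time: 24.5
position: [0.6349, 0.1941, 0.0621]
tool_rot: [3.139, 0.001, -1.54]
force: [0.8, 0.0, -2.0]
finger_gap: 0.545
```

```bash
python3 -c "
from h import *
go(.6375,.192,.0605,1,-88.2)"
```

```text
t 24.5 pos [0.6349 0.1941 0.0621] rot [179.8   0.  -88.3] gap 0.545 F [ 0.8  0.  -2. ]
total [ 0.0028 -0.0033  0.0022] mm 3.6675625870725086 per row [ 0.0028 -0.0033  0.0022]
turn [ 0.0017  0.0003 -0.0006]
```

>>> {"fn": "apply_moves", "kwargs": {
  "targets": [
    {"x": 0.003,"y": -0.0033,"z": 0.0015,"wx": 0.0015,"wy": 0,"wz": 0,"claw": -1},
    {"x": 0,"y": 0,"z": 0.001,"wx": 0,"wy": 0,"wz": 0,"claw": -1},
    {"x": 0,"y": 0,"z": 0,"wx": 0,"wy": 0,"wz": 0,"claw": -1}
  ]
}}

```text
time: 24.88
position: [0.6379, 0.1924, 0.0613]
tool_rot: [-3.14, 0.001, -1.54]
force: [-0.1, 0.1, -1.3]
finger_gap: 0.545
```

>>> {"fn": "apply_moves", "kwargs": {
  "targets": [
    {"x": 0,"y": 0,"z": 0,"wx": 0,"wy": 0,"wz": 0,"claw": 1},
    {"x": 0,"y": 0,"z": 0,"wx": 0,"wy": 0,"wz": 0,"claw": 1},
    {"x": 0,"y": 0,"z": 0,"wx": 0,"wy": 0,"wz": 0,"claw": 1},
    {"x": 0,"y": 0,"z": 0,"wx": 0,"wy": 0,"wz": 0,"claw": 1},
    {"x": 0,"y": 0,"z": -0.05,"wx": 0,"wy": 0,"wz": 0,"claw": 1},
    {"x": 0,"y": 0,"z": -0.07,"wx": 0,"wy": 0,"wz": 0,"claw": 1},
    {"x": 0,"y": 0,"z": -0.07,"wx": 0,"wy": 0,"wz": 0,"claw": 1},
    {"x": 0,"y": 0,"z": 0,"wx": 0,"wy": 0,"wz": 0,"claw": 1}
  ]
}}

```text
time: 25.88
position: [0.6378, 0.1921, 0.2085]
tool_rot: [-3.139, 0.001, -1.54]
force: [0.4, 0.8, 0.2]
finger_gap: 0.999
```

```bash
python3 -c "
from h import *
print(env.observe()['q'].round(2))
go(.4535,-.3045,.16,10,163.5)"
```

```text
[ 0.29  0.49  0.32  1.39  0.   -1.31]
t 25.88 pos [0.6378 0.1921 0.2085] rot [-1.799e+02  1.000e-01 -8.820e+01] gap 0.999 F [0.4 0.8 0.2]
total [0.6544 0.2662 0.0634] mm 531.9562654389741 per row [0.0654 0.0266 0.0063]
turn [-3.000e-04  1.800e-03  1.203e+00]
```

>>> {"fn": "apply_moves", "kwargs": {
  "targets": [
    {"x": 0.065,"y": 0.0266,"z": 0.003,"wx": 0,"wy": 0,"wz": 0,"claw": 1},
    {"x": 0.065,"y": 0.0266,"z": 0.003,"wx": 0,"wy": 0,"wz": 0,"claw": 1},
    {"x": 0.065,"y": 0.0266,"z": 0.003,"wx": 0,"wy": 0,"wz": 0,"claw": 1},
    {"x": 0.065,"y": 0.0266,"z": 0.003,"wx": 0,"wy": 0,"wz": 0,"claw": 1},
    {"x": 0.065,"y": 0.0266,"z": 0.003,"wx": 0,"wy": 0,"wz": 0,"claw": 1},
    {"x": 0.065,"y": 0.0266,"z": 0.003,"wx": 0,"wy": 0,"wz": 0,"claw": 1},
    {"x": 0.065,"y": 0.0266,"z": 0.003,"wx": 0,"wy": 0,"wz": 0,"claw": 1},
    {"x": 0.065,"y": 0.0266,"z": 0.003,"wx": 0,"wy": 0,"wz": 0,"claw": 1},
    {"x": 0.065,"y": 0.0266,"z": 0.003,"wx": 0,"wy": 0,"wz": 0,"claw": 1},
    {"x": 0.065,"y": 0.0266,"z": 0.003,"wx": 0,"wy": 0,"wz": 0,"claw": 1}
  ]
}}

```text
time: 27.12
position: [0.4475, -0.3121, 0.1774]
tool_rot: [3.14, 0.003, -1.533]
force: [1.0, 1.1, 0.3]
finger_gap: 1.003
```

>>> {"fn": "apply_moves", "kwargs": {
  "targets": [
    {"x": 0,"y": 0,"z": 0,"wx": 0,"wy": 0,"wz": 0.118,"claw": 1},
    {"x": 0,"y": 0,"z": 0,"wx": 0,"wy": 0,"wz": 0.118,"claw": 1},
    {"x": 0,"y": 0,"z": 0,"wx": 0,"wy": 0,"wz": 0.118,"claw": 1},
    {"x": 0,"y": 0,"z": 0,"wx": 0,"wy": 0,"wz": 0.118,"claw": 1},
    {"x": 0,"y": 0,"z": 0,"wx": 0,"wy": 0,"wz": 0.118,"claw": 1},
    {"x": 0,"y": 0,"z": 0,"wx": 0,"wy": 0,"wz": 0.118,"claw": 1},
    {"x": 0,"y": 0,"z": 0,"wx": 0,"wy": 0,"wz": 0.118,"claw": 1},
    {"x": 0,"y": 0,"z": 0,"wx": 0,"wy": 0,"wz": 0.118,"claw": 1},
    {"x": 0,"y": 0,"z": 0,"wx": 0,"wy": 0,"wz": 0.118,"claw": 1},
    {"x": 0,"y": 0,"z": 0,"wx": 0,"wy": 0,"wz": 0.118,"claw": 1}
  ]
}}

```text
time: 28.38
position: [0.4414, -0.3142, 0.1687]
tool_rot: [3.136, -0.012, 2.871]
force: [-0.8, 0.8, -0.3]
finger_gap: 0.998
```

```bash
python3 - <<'E'
from h import *
print(env.observe()['q'].round(2))
go(.4535,-.3045,.06,3,163.5)
for n in('top','side'):
  im,d,P=grab(n,n+'3.png')
  for a in(((.637,.19),.07,.08,.115),((.64,.09),.06,.108,.13),((.624,-.151),.045,.085,.11),((.637,.16),.06,.11,.114)):
    try: print(n,fit(P,*a))
    except: print('none')
  m=(abs(P[...,0]-.637)<.03)&(abs(P[...,1]-.18)<.05)&(P[...,2]>.111);print('dome',P[m].mean(0),m.sum())
  m=(abs(P[...,0]-.637)<.03)&(abs(P[...,1]-.23)<.03)&(P[...,2]>.101);print('pad',P[m].mean(0),m.sum())
E
```

```text
[-0.62  0.3  -0.08  1.2   0.   -0.35]
t 28.38 pos [ 0.4414 -0.3142  0.1687] rot [179.7  -0.7 164.5] gap 0.998 F [-0.8  0.8 -0.3]
total [-0.0139  0.0161  0.1448] mm 109.79647241638254 per row [-0.0046  0.0054  0.0483]
turn [ 0.0032 -0.0079  0.0111]
top {'n': 529, 'c': array([0.6364, 0.1907]), 'mean': array([0.632 , 0.1909, 0.0992]), 'wh': array([0.1096, 0.049 ]), 'yaw': -87.2, 'z': array([0.0845, 0.1003, 0.1106])}
top {'n': 377, 'c': array([0.6389, 0.0906]), 'mean': array([0.6374, 0.0903, 0.1203]), 'wh': array([0.06  , 0.0583]), 'yaw': -88.8, 'z': array([0.115 , 0.1205, 0.1252])}
top {'n': 154, 'c': array([ 0.6212, -0.1512]), 'mean': array([ 0.6197, -0.1516,  0.0985]), 'wh': array([0.0396, 0.0395]), 'yaw': 7.5, 'z': array([0.0889, 0.0991, 0.1052])}
top {'n': 3, 'c': array([0.6335, 0.1532]), 'mean': array([0.6331, 0.1537, 0.1124]), 'wh': array([0.003 , 0.0024]), 'yaw': -87.9, 'z': array([0.1116, 0.1116, 0.1137])}
dome [0.63697559 0.16575178 0.1153805 ] 41
pad [0.63589881 0.22260827 0.10563793] 149
side {'n': 785, 'c': array([0.6343, 0.1841]), 'mean': array([0.6297, 0.1971, 0.0974]), 'wh': array([0.1279, 0.0439]), 'yaw': 89.9, 'z': array([0.0823, 0.099 , 0.1081])}
side {'n': 404, 'c': array([0.6393, 0.0923]), 'mean': array([0.6362, 0.0962, 0.1189]), 'wh': array([0.0614, 0.0575]), 'yaw': 89.2, 'z': array([0.1103, 0.1203, 0.1222])}
side {'n': 126, 'c': array([ 0.623 , -0.1489]), 'mean': array([ 0.6202, -0.1453,  0.0961]), 'wh': array([0.0399, 0.0374]), 'yaw': -21.1, 'z': array([0.0863, 0.0987, 0.1018])}
side {'n': 23, 'c': array([0.6385, 0.1205]), 'mean': array([0.6388, 0.1208, 0.1121]), 'wh': array([0.0441, 0.0035]), 'yaw': 2.4, 'z': array([0.1101, 0.1125, 0.1137])}
dome [0.63658358 0.164695   0.11517593] 46
pad [0.63559397 0.22529709 0.10502314] 195
```

>>> {"fn": "apply_moves", "kwargs": {
  "targets": [
    {"x": 0,"y": 0,"z": 0,"wx": 0.003,"wy": -0.008,"wz": 0.011,"claw": 1},
    {"x": -0.0046,"y": 0.0054,"z": 0.055,"wx": 0,"wy": 0,"wz": 0,"claw": 1},
    {"x": -0.0046,"y": 0.0054,"z": 0.055,"wx": 0,"wy": 0,"wz": 0,"claw": 1},
    {"x": -0.0046,"y": 0.0054,"z": 0.055,"wx": 0,"wy": 0,"wz": 0,"claw": 1},
    {"x": 0,"y": 0,"z": 0,"wx": 0,"wy": 0,"wz": 0,"claw": 1}
  ]
}}

```text
time: 29.1
position: [0.4551, -0.3054, 0.0423]
tool_rot: [-3.14, 0.004, 2.872]
force: [-0.4, 0.3, 1.0]
finger_gap: 1.001
```

```bash
python3 -c "
from h import *
go(.4535,-.3045,-.001,2,163.5)"
```

```text
t 29.1 pos [ 0.4551 -0.3054  0.0423] rot [-179.9    0.3  164.6] gap 1.001 F [-0.4  0.3  1. ]
total [0.0027 0.0006 0.0577] mm 43.321487714723254 per row [0.0013 0.0003 0.0288]
turn [-0.0008  0.0028  0.012 ]
```

>>> {"fn": "apply_moves", "kwargs": {
  "targets": [
    {"x": 0.0027,"y": 0,"z": 0.029,"wx": 0,"wy": 0.003,"wz": 0.012,"claw": 1},
    {"x": 0,"y": 0,"z": 0.026,"wx": 0,"wy": 0,"wz": 0,"claw": 1},
    {"x": 0,"y": 0,"z": 0.004,"wx": 0,"wy": 0,"wz": 0,"claw": 1},
    {"x": 0,"y": 0,"z": 0,"wx": 0,"wy": 0,"wz": 0,"claw": 1}
  ]
}}

```text
time: 29.6
position: [0.4558, -0.3073, 0.0034]
tool_rot: [-3.138, 0.007, 2.859]
force: [0.4, 0.4, -0.2]
finger_gap: 0.999
```

```bash
python3 -c "
from h import *
go(.4535,-.3045,-.005,1,163.5)"
```

```text
t 29.6 pos [ 0.4558 -0.3073  0.0034] rot [-179.8    0.4  163.8] gap 0.999 F [ 0.4  0.4 -0.2]
total [0.0041 0.0028 0.0112] mm 9.147025170089268 per row [0.0041 0.0028 0.0112]
turn [-0.0024  0.0045  0.0031]
```

>>> {"fn": "apply_moves", "kwargs": {
  "targets": [
    {"x": 0.004,"y": 0.003,"z": 0.011,"wx": -0.002,"wy": 0.0045,"wz": 0.003,"claw": 1},
    {"x": 0,"y": 0,"z": 0,"wx": 0,"wy": 0,"wz": 0,"claw": -1},
    {"x": 0,"y": 0,"z": 0,"wx": 0,"wy": 0,"wz": 0,"claw": -1},
    {"x": 0,"y": 0,"z": 0,"wx": 0,"wy": 0,"wz": 0,"claw": -1},
    {"x": 0,"y": 0,"z": 0,"wx": 0,"wy": 0,"wz": 0,"claw": -1},
    {"x": 0,"y": 0,"z": 0,"wx": 0,"wy": 0,"wz": 0,"claw": -1}
  ]
}}

```text
time: 30.35
position: [0.4549, -0.3052, -0.0021]
tool_rot: [-3.14, 0.004, 2.854]
force: [-0.3, 0.9, -0.4]
finger_gap: 0.729
```

```bash
python3 -c "
from h import *
go(.4535,-.3045,-.005,1,163.5)"
```

```text
t 30.35 pos [ 0.4549 -0.3052 -0.0021] rot [-179.9    0.2  163.5] gap 0.729 F [-0.3  0.9 -0.4]
total [0.0021 0.0004 0.0039] mm 3.3283886618860583 per row [0.0021 0.0004 0.0039]
turn [-0.0012  0.0024  0.0004]
```

>>> {"fn": "apply_moves", "kwargs": {
  "targets": [
    {"x": 0,"y": 0,"z": -0.02,"wx": 0,"wy": 0,"wz": 0,"claw": -1},
    {"x": 0,"y": 0,"z": -0.06,"wx": 0,"wy": 0,"wz": 0,"claw": -1},
    {"x": 0,"y": 0,"z": -0.06,"wx": 0,"wy": 0,"wz": 0,"claw": -1},
    {"x": 0,"y": 0,"z": -0.06,"wx": 0,"wy": 0,"wz": 0,"claw": -1},
    {"x": 0,"y": 0,"z": 0,"wx": 0,"wy": 0,"wz": 0,"claw": -1}
  ]
}}

```text
time: 30.98
position: [0.4542, -0.3046, 0.156]
tool_rot: [-3.14, 0.004, 2.854]
force: [-0.2, -0.3, -1.2]
finger_gap: 0.723
```

```bash
python3 - <<'E'
from h import *
go(.45,-.30,.19,3,91.2)
im,d,P=grab('side');cv2.imwrite('pics/s4.png',cv2.resize(im[40:240,160:420],None,fx=3,fy=3))
E
```

```text
t 30.98 pos [ 0.4542 -0.3046  0.156 ] rot [-179.9    0.2  163.5] gap 0.723 F [-0.2 -0.3 -1.2]
total [ 0.007   0.0042 -0.0454] mm 34.57360423326862 per row [ 0.0023  0.0014 -0.0151]
turn [6.000e-04 3.200e-03 8.038e-01]
```

View pics/s4.png

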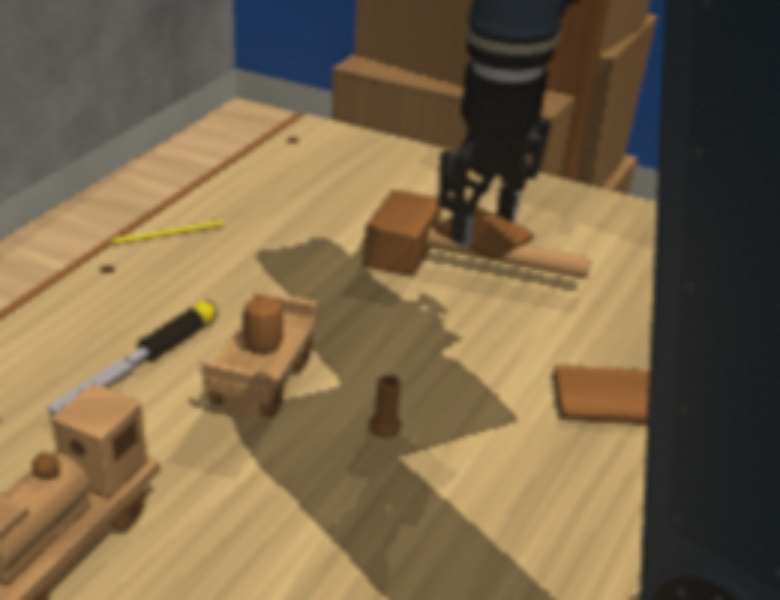

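>>> {"fn": "apply_moves", "kwargs": {
  "targets": [
    {"x": 0,"y": 0,"z": -0.02,"wx": 0,"wy": 0,"wz": 0.1,"claw": -1},
    {"x": 0,"y": 0,"z": -0.02,"wx": 0,"wy": 0,"wz": 0.1,"claw": -1},
    {"x": 0,"y": 0,"z": 0,"wx": 0,"wy": 0,"wz": 0.1,"claw": -1},
    {"x": 0,"y": 0,"z": 0,"wx": 0,"wy": 0,"wz": 0.1,"claw": -1},
    {"x": 0,"y": 0,"z": 0,"wx": 0,"wy": 0,"wz": 0.1,"claw": -1},
    {"x": 0,"y": 0,"z": 0,"wx": 0,"wy": 0,"wz": 0.1,"claw": -1},
    {"x": 0,"y": 0,"z": 0,"wx": 0,"wy": 0,"wz": 0.1,"claw": -1},
    {"x": 0,"y": 0,"z": 0,"wx": 0,"wy": 0,"wz": 0.1,"claw": -1},
    {"x": 0,"y": 0,"z": 0,"wx": 0,"wy": 0,"wz": 0,"claw": -1}
  ]
}}

```text
time: 32.15
position: [0.4476, -0.3001, 0.1761]
tool_rot: [-3.128, -0.008, 1.558]
force: [-0.1, 0.1, -0.8]
finger_gap: 0.722
```

```bash
python3 -c "
from h import *
go(.639,.0905,.175,9,91.2)"
```

```text
t 32.15 pos [ 0.4476 -0.3001  0.1761] rot [-179.2   -0.5   89.3] gap 0.722 F [-0.1  0.1 -0.8]
total [0.524  0.2487 0.0024] mm 435.01672911342183 per row [0.0582 0.0276 0.0003]
turn [-0.0086 -0.0053 -0.0213]
```

>>> {"fn": "apply_moves", "kwargs": {
  "targets": [
    {"x": 0,"y": 0,"z": -0.01,"wx": -0.0086,"wy": -0.005,"wz": -0.021,"claw": -1},
    {"x": 0.058,"y": 0.0285,"z": -0.002,"wx": 0,"wy": 0,"wz": 0,"claw": -1},
    {"x": 0.058,"y": 0.0285,"z": -0.002,"wx": 0,"wy": 0,"wz": 0,"claw": -1},
    {"x": 0.058,"y": 0.0285,"z": -0.002,"wx": 0,"wy": 0,"wz": 0,"claw": -1},
    {"x": 0.058,"y": 0.0285,"z": -0.002,"wx": 0,"wy": 0,"wz": 0,"claw": -1},
    {"x": 0.058,"y": 0.0285,"z": 0,"wx": 0,"wy": 0,"wz": 0,"claw": -1},
    {"x": 0.058,"y": 0.0285,"z": 0,"wx": 0,"wy": 0,"wz": 0,"claw": -1},
    {"x": 0.058,"y": 0.0285,"z": 0,"wx": 0,"wy": 0,"wz": 0,"claw": -1},
    {"x": 0.058,"y": 0.0285,"z": 0,"wx": 0,"wy": 0,"wz": 0,"claw": -1},
    {"x": 0.04,"y": 0.02,"z": 0,"wx": 0,"wy": 0,"wz": 0,"claw": -1}
  ]
}}

```text
time: 33.4
position: [0.6219, 0.0949, 0.1936]
tool_rot: [3.134, 0.001, 1.631]
force: [0.7, -0.1, -0.2]
finger_gap: 0.729
```

```bash
python3 -c "
from h import *
go(.639,.0895,.135,2,91.2)"
```

```text
t 33.4 pos [0.6219 0.0949 0.1936] rot [179.5   0.   93.5] gap 0.729 F [ 0.7 -0.1 -0.2]
total [-0.0085  0.0217  0.0784] mm 61.307517671577465 per row [-0.0043  0.0108  0.0392]
turn [0.0051 0.0004 0.025 ]
```

>>> {"fn": "apply_moves", "kwargs": {
  "targets": [
    {"x": 0,"y": 0,"z": 0,"wx": 0.005,"wy": 0,"wz": 0.025,"claw": -1},
    {"x": -0.0043,"y": 0.0108,"z": 0.038,"wx": 0,"wy": 0,"wz": 0,"claw": -1},
    {"x": -0.0043,"y": 0.0108,"z": 0.03,"wx": 0,"wy": 0,"wz": 0,"claw": -1},
    {"x": 0,"y": 0,"z": 0,"wx": 0,"wy": 0,"wz": 0,"claw": -1}
  ]
}}

```text
time: 33.9
position: [0.6384, 0.0896, 0.1427]
tool_rot: [3.14, 0.001, 1.603]
force: [-1.1, -0.3, -1.3]
finger_gap: 0.73
```

```bash
python3 -c "
from h import *
go(.639,.0895,.1195,2,91.2)"
```

```text
t 33.9 pos [0.6384 0.0896 0.1427] rot [179.9   0.   91.8] gap 0.73 F [-1.1 -0.3 -1.3]
total [-0.0001  0.0007  0.0309] mm 23.16008217610413 per row [-0.      0.0004  0.0154]
turn [0.0008 0.0005 0.007 ]
```

>>> {"fn": "apply_moves", "kwargs": {
  "targets": [
    {"x": 0,"y": 0.0007,"z": 0.015,"wx": 0,"wy": 0,"wz": 0.007,"claw": -1},
    {"x": 0,"y": 0,"z": 0.014,"wx": 0,"wy": 0,"wz": 0,"claw": -1},
    {"x": 0,"y": 0,"z": 0.002,"wx": 0,"wy": 0,"wz": 0,"claw": -1},
    {"x": 0,"y": 0,"z": 0,"wx": 0,"wy": 0,"wz": 0,"claw": -1}
  ]
}}

```text
time: 34.4
position: [0.6388, 0.0886, 0.1206]
tool_rot: [3.138, 0.001, 1.591]
force: [-0.2, 0.3, -0.5]
finger_gap: 0.731
```

```bash
python3 -c "
from h import *
go(.639,.0895,.1185,1,91.2)"
```

```text
t 34.4 pos [0.6388 0.0886 0.1206] rot [179.8   0.   91.2] gap 0.731 F [-0.2  0.3 -0.5]
total [0.0012 0.0002 0.0028] mm 2.2511421585767626 per row [0.0012 0.0002 0.0028]
turn [ 0.0023  0.0003 -0.0002]
```

>>> {"fn": "apply_moves", "kwargs": {
  "targets": [
    {"x": 0.001,"y": 0,"z": 0.0025,"wx": 0.001,"wy": 0,"wz": 0,"claw": -1},
    {"x": 0,"y": 0,"z": 0.001,"wx": 0,"wy": 0,"wz": 0,"claw": -1},
    {"x": 0,"y": 0,"z": 0,"wx": 0,"wy": 0,"wz": 0,"claw": -1}
  ]
}}

```text
time: 34.78
position: [0.6392, 0.0897, 0.1186]
tool_rot: [3.138, 0.0, 1.592]
force: [1.5, -0.2, -0.8]
finger_gap: 0.726
```

>>> {"fn": "apply_moves", "kwargs": {
  "targets": [
    {"x": 0,"y": 0,"z": 0,"wx": 0,"wy": 0,"wz": 0,"claw": 1},
    {"x": 0,"y": 0,"z": 0,"wx": 0,"wy": 0,"wz": 0,"claw": 1},
    {"x": 0,"y": 0,"z": 0,"wx": 0,"wy": 0,"wz": 0,"claw": 1},
    {"x": 0,"y": 0,"z": 0,"wx": 0,"wy": 0,"wz": 0,"claw": 1},
    {"x": 0,"y": 0,"z": -0.04,"wx": 0,"wy": 0,"wz": 0,"claw": 1},
    {"x": 0,"y": 0,"z": -0.06,"wx": 0,"wy": 0,"wz": 0,"claw": 1},
    {"x": 0,"y": 0,"z": 0,"wx": 0,"wy": 0,"wz": 0,"claw": 1}
  ]
}}

```text
time: 35.65
position: [0.6388, 0.0897, 0.1954]
tool_rot: [3.139, 0.0, 1.592]
force: [0.6, 0.4, 0.4]
finger_gap: 0.997
```

```bash
python3 -c "
from h import *
go(.475,-.1545,.16,6,91.2)"
```

```text
t 35.65 pos [0.6388 0.0897 0.1954] rot [179.9   0.   91.2] gap 0.997 F [0.6 0.4 0.4]
total [-0.3209 -0.2253  0.0468] mm 296.147253141161 per row [-0.0535 -0.0376  0.0078]
turn [0.0016 0.0003 0.    ]
```

>>> {"fn": "apply_moves", "kwargs": {
  "targets": [
    {"x": -0.0535,"y": -0.0376,"z": 0.004,"wx": 0,"wy": 0,"wz": 0,"claw": 1},
    {"x": -0.0535,"y": -0.0376,"z": 0.004,"wx": 0,"wy": 0,"wz": 0,"claw": 1},
    {"x": -0.0535,"y": -0.0376,"z": 0.004,"wx": 0,"wy": 0,"wz": 0,"claw": 1},
    {"x": -0.0535,"y": -0.0376,"z": 0.004,"wx": 0,"wy": 0,"wz": 0,"claw": 1},
    {"x": -0.0535,"y": -0.0376,"z": 0.004,"wx": 0,"wy": 0,"wz": 0,"claw": 1},
    {"x": -0.0535,"y": -0.0376,"z": 0.004,"wx": 0,"wy": 0,"wz": 0,"claw": 1},
    {"x": 0,"y": 0,"z": 0,"wx": 0,"wy": 0,"wz": 0,"claw": 1}
  ]
}}

```text
time: 36.52
position: [0.4686, -0.1605, 0.1718]
tool_rot: [-3.141, 0.0, 1.594]
force: [0.0, 0.6, 0.4]
finger_gap: 0.997
```

```bash
python3 - <<'E'
from h import *
go(.475,-.1545,.09,2,91.2)
for n in('top','side'):
  im,d,P=grab(n,n+'5.png')
  for a in(((.64,.09),.07,.122,.14),((.475,-.1545),.04,.02,.07)):
    try: print(n,fit(P,*a))
    except: print('none')
E
```

```text
t 36.52 pos [ 0.4686 -0.1605  0.1718] rot [-180.     0.    91.3] gap 0.997 F [0.  0.6 0.4]
total [0.0078 0.0087 0.109 ] mm 82.22386716525862 per row [0.0039 0.0044 0.0545]
turn [-0.0003  0.      0.0012]
top {'n': 558, 'c': array([0.6379, 0.0908]), 'mean': array([0.6372, 0.0906, 0.1306]), 'wh': array([0.0801, 0.0665]), 'yaw': -88.4, 'z': array([0.1255, 0.1308, 0.1352])}
none
side {'n': 541, 'c': array([0.6387, 0.0921]), 'mean': array([0.6361, 0.0959, 0.1299]), 'wh': array([0.0802, 0.0653]), 'yaw': -89.1, 'z': array([0.1246, 0.1304, 0.1324])}
side {'n': 109, 'c': array([ 0.4754, -0.1529]), 'mean': array([ 0.4741, -0.1495,  0.0461]), 'wh': array([0.0236, 0.0214]), 'yaw': 30.7, 'z': array([0.0241, 0.0476, 0.0614])}
```

>>> {"fn": "apply_moves", "kwargs": {
  "targets": [
    {"x": 0.004,"y": 0.0044,"z": 0.055,"wx": 0,"wy": 0,"wz": 0,"claw": 1},
    {"x": 0.004,"y": 0.0044,"z": 0.055,"wx": 0,"wy": 0,"wz": 0,"claw": 1},
    {"x": 0,"y": 0,"z": 0,"wx": 0,"wy": 0,"wz": 0,"claw": 1}
  ]
}}

```text
time: 37.0
position: [0.4802, -0.15, 0.0881]
tool_rot: [3.138, -0.0, 1.6]
force: [-0.5, -0.3, 0.4]
finger_gap: 0.998
```

```bash
python3 -c "
from h import *
go(.475,-.1548,.018,2,91.2)"
```

```text
t 37.0 pos [ 0.4802 -0.15    0.0881] rot [179.8  -0.   91.7] gap 0.998 F [-0.5 -0.3  0.4]
total [-0.0063 -0.0075  0.0935] mm 70.49891601218506 per row [-0.0031 -0.0037  0.0467]
turn [ 0.0024 -0.0001  0.005 ]
```

>>> {"fn": "apply_moves", "kwargs": {
  "targets": [
    {"x": -0.006,"y": -0.0075,"z": 0.03,"wx": 0.002,"wy": 0,"wz": 0.005,"claw": 1},
    {"x": 0,"y": 0,"z": 0.03,"wx": 0,"wy": 0,"wz": 0,"claw": 1},
    {"x": 0,"y": 0,"z": 0.03,"wx": 0,"wy": 0,"wz": 0,"claw": 1},
    {"x": 0,"y": 0,"z": 0,"wx": 0,"wy": 0,"wz": 0,"claw": 1}
  ]
}}

```text
time: 37.5
position: [0.4803, -0.153, 0.0246]
tool_rot: [3.135, 0.002, 1.597]
force: [-0.1, 0.5, -0.1]
finger_gap: 0.997
```

```bash
python3 -c "
from h import *
go(.475,-.1548,.018,1,91.2)"
```

```text
t 37.5 pos [ 0.4803 -0.153   0.0246] rot [1.796e+02 1.000e-01 9.150e+01] gap 0.997 F [-0.1  0.5 -0.1]
total [-0.0021 -0.0072  0.0087] mm 8.632673756926357 per row [-0.0021 -0.0072  0.0087]
turn [0.0042 0.001  0.0033]
```

>>> {"fn": "apply_moves", "kwargs": {
  "targets": [
    {"x": -0.002,"y": -0.0072,"z": 0.008,"wx": 0.004,"wy": 0.001,"wz": 0.003,"claw": 1},
    {"x": 0,"y": 0,"z": 0,"wx": 0,"wy": 0,"wz": 0,"claw": 1},
    {"x": 0,"y": 0,"z": 0,"wx": 0,"wy": 0,"wz": 0,"claw": -1},
    {"x": 0,"y": 0,"z": 0,"wx": 0,"wy": 0,"wz": 0,"claw": -1},
    {"x": 0,"y": 0,"z": 0,"wx": 0,"wy": 0,"wz": 0,"claw": -1},
    {"x": 0,"y": 0,"z": 0,"wx": 0,"wy": 0,"wz": 0,"claw": -1},
    {"x": 0,"y": 0,"z": 0,"wx": 0,"wy": 0,"wz": 0,"claw": -1},
    {"x": 0,"y": 0,"z": 0,"wx": 0,"wy": 0,"wz": 0,"claw": -1},
    {"x": 0,"y": 0,"z": 0,"wx": 0,"wy": 0,"wz": 0,"claw": -1}
  ]
}}

```text
time: 38.62
position: [0.4775, -0.1552, 0.0225]
tool_rot: [3.136, 0.002, 1.593]
force: [-0.4, 0.7, 0.9]
finger_gap: 0.257
```

>>> {"fn": "apply_moves", "kwargs": {
  "targets": [
    {"x": 0,"y": 0,"z": -0.05,"wx": 0,"wy": 0,"wz": 0,"claw": -1},
    {"x": 0,"y": 0,"z": -0.08,"wx": 0,"wy": 0,"wz": 0,"claw": -1},
    {"x": 0,"y": 0,"z": -0.08,"wx": 0,"wy": 0,"wz": 0,"claw": -1},
    {"x": 0,"y": 0,"z": -0.03,"wx": 0,"wy": 0,"wz": 0,"claw": -1},
    {"x": 0,"y": 0,"z": 0,"wx": 0,"wy": 0,"wz": 0,"claw": -1}
  ]
}}

```text
time: 39.25
position: [0.4758, -0.1547, 0.2067]
tool_rot: [3.139, 0.001, 1.593]
force: [0.7, 0.5, -0.3]
finger_gap: 0.259
```

```bash
python3 - <<'E'
from h import *
go(.636,.224,.2,8,91.8)
s=env.observe()['position']
im,d,P=grab('side')
m=(np.hypot(P[...,0]-s[0],P[...,1]-s[1])<.05)&(P[...,2]>.08)&(d>0);print('low z',np.percentile(P[m][:,2],[.2,1,2]))
cv2.imwrite('pics/s6.png',cv2.resize(im[60:220,200:370],None,fx=3,fy=3))
E
```

```text
t 39.25 pos [ 0.4758 -0.1547  0.2067] rot [179.8   0.   91.3] gap 0.259 F [ 0.7  0.5 -0.3]
total [0.5001 0.2246 0.0092] mm 411.2149444642502 per row [0.0625 0.0281 0.0012]
turn [ 0.0019  0.0005 -0.0061]
low z [0.18718655 0.19322986 0.20086023]
```

View pics/s6.png

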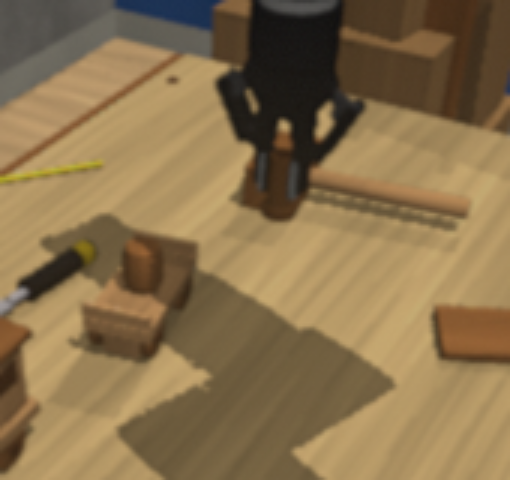

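>>> {"fn": "apply_moves", "kwargs": {
  "targets": [
    {"x": 0.0625,"y": 0.028,"z": -0.003,"wx": 0,"wy": 0,"wz": 0,"claw": -1},
    {"x": 0.0625,"y": 0.028,"z": -0.003,"wx": 0,"wy": 0,"wz": 0,"claw": -1},
    {"x": 0.0625,"y": 0.028,"z": -0.003,"wx": 0,"wy": 0,"wz": 0,"claw": -1},
    {"x": 0.0625,"y": 0.028,"z": -0.003,"wx": 0,"wy": 0,"wz": 0,"claw": -1},
    {"x": 0.0625,"y": 0.028,"z": -0.003,"wx": 0,"wy": 0,"wz": 0,"claw": -1},
    {"x": 0.0625,"y": 0.028,"z": -0.003,"wx": 0,"wy": 0,"wz": 0,"claw": -1},
    {"x": 0.0625,"y": 0.028,"z": -0.003,"wx": 0,"wy": 0,"wz": 0,"claw": -1},
    {"x": 0.06,"y": 0.028,"z": 0,"wx": 0,"wy": 0,"wz": 0,"claw": -1},
    {"x": 0,"y": 0,"z": 0,"wx": 0,"wy": 0,"wz": 0,"claw": -1}
  ]
}}

```text
time: 40.42
position: [0.635, 0.2326, 0.2003]
tool_rot: [-3.119, 0.004, 1.589]
force: [-0.8, -0.8, -1.5]
finger_gap: 0.257
```

```bash
python3 -c "
from h import *
go(.636,.2235,.145,2,91.8)"
```

```text
t 40.42 pos [0.635  0.2326 0.2003] rot [-178.7    0.2   91. ] gap 0.257 F [-0.8 -0.8 -1.5]
total [-0.0119  0.0028  0.0738] mm 56.07966982686907 per row [-0.0059  0.0014  0.0369]
turn [-0.0143  0.0026 -0.0086]
```

>>> {"fn": "apply_moves", "kwargs": {
  "targets": [
    {"x": 0,"y": 0,"z": 0,"wx": -0.014,"wy": 0.003,"wz": -0.009,"claw": -1},
    {"x": -0.006,"y": 0.0014,"z": 0.035,"wx": 0,"wy": 0,"wz": 0,"claw": -1},
    {"x": -0.006,"y": 0.0014,"z": 0.035,"wx": 0,"wy": 0,"wz": 0,"claw": -1},
    {"x": 0,"y": 0,"z": 0,"wx": 0,"wy": 0,"wz": 0,"claw": -1}
  ]
}}

```text
time: 40.92
position: [0.6346, 0.2196, 0.1431]
tool_rot: [-3.139, 0.001, 1.603]
force: [0.2, 0.6, -0.4]
finger_gap: 0.256
```

```bash
python3 -c "
from h import *
go(.636,.2235,.129,1,91.8)"
```

```text
t 40.92 pos [0.6346 0.2196 0.1431] rot [-1.799e+02  1.000e-01  9.190e+01] gap 0.256 F [ 0.2  0.6 -0.4]
total [0.0052 0.0021 0.0188] mm 14.73892798839042 per row [0.0052 0.0021 0.0188]
turn [-0.0015  0.0008  0.0006]
```

>>> {"fn": "apply_moves", "kwargs": {
  "targets": [
    {"x": 0.005,"y": 0.002,"z": 0.01,"wx": -0.001,"wy": 0,"wz": 0,"claw": -1},
    {"x": 0,"y": 0,"z": 0.008,"wx": 0,"wy": 0,"wz": 0,"claw": -1},
    {"x": 0,"y": 0,"z": 0,"wx": 0,"wy": 0,"wz": 0,"claw": -1}
  ]
}}

```text
time: 41.3
position: [0.6365, 0.2229, 0.1314]
tool_rot: [3.139, 0.0, 1.602]
force: [-0.0, 1.1, -0.4]
finger_gap: 0.259
```

```bash
python3 -c "
from h import *
go(.636,.2235,.128,1,91.8)"
```

```text
t 41.3 pos [0.6365 0.2229 0.1314] rot [179.9   0.   91.8] gap 0.259 F [-0.   1.1 -0.4]
total [ 0.0009 -0.0007  0.0045] mm 3.4686156170287457 per row [ 0.0009 -0.0007  0.0045]
turn [ 0.0016  0.0001 -0.    ]
```

>>> {"fn": "apply_moves", "kwargs": {
  "targets": [
    {"x": 0,"y": 0,"z": 0.0035,"wx": 0.001,"wy": 0,"wz": 0,"claw": -1},
    {"x": 0,"y": 0,"z": 0.002,"wx": 0,"wy": 0,"wz": 0,"claw": -1},
    {"x": 0,"y": 0,"z": 0.001,"wx": 0,"wy": 0,"wz": 0,"claw": -1},
    {"x": 0,"y": 0,"z": 0,"wx": 0,"wy": 0,"wz": 0,"claw": -1}
  ]
}}

```text
time: 41.8
position: [0.6371, 0.2234, 0.1276]
tool_rot: [3.139, -0.0, 1.603]
force: [-0.2, -1.2, -0.5]
finger_gap: 0.26
```

>>> {"fn": "apply_moves", "kwargs": {
  "targets": [
    {"x": 0,"y": 0,"z": 0.002,"wx": 0,"wy": 0,"wz": 0,"claw": -1},
    {"x": 0,"y": 0,"z": 0,"wx": 0,"wy": 0,"wz": 0,"claw": -1}
  ]
}}

```text
time: 42.05
position: [0.6374, 0.2235, 0.1278]
tool_rot: [3.137, -0.001, 1.603]
force: [-0.5, -0.7, 0.3]
finger_gap: 0.254
```

>>> {"fn": "apply_moves", "kwargs": {
  "targets": [
    {"x": 0,"y": 0,"z": 0.003,"wx": 0,"wy": 0,"wz": 0,"claw": -1},
    {"x": 0,"y": 0,"z": 0,"wx": 0,"wy": 0,"wz": 0,"claw": -1}
  ]
}}

```text
time: 42.3
position: [0.6377, 0.2238, 0.1278]
tool_rot: [3.135, -0.002, 1.603]
force: [-0.7, -0.4, -0.2]
finger_gap: 0.261
```

>>> {"fn": "apply_moves", "kwargs": {
  "targets": [
    {"x": 0,"y": 0,"z": 0,"wx": 0,"wy": 0,"wz": 0,"claw": 0},
    {"x": 0,"y": 0,"z": 0,"wx": 0,"wy": 0,"wz": 0,"claw": 0.5},
    {"x": 0,"y": 0,"z": 0,"wx": 0,"wy": 0,"wz": 0,"claw": 0.5},
    {"x": 0,"y": 0,"z": 0,"wx": 0,"wy": 0,"wz": 0,"claw": 0.5},
    {"x": 0,"y": 0,"z": -0.04,"wx": 0,"wy": 0,"wz": 0,"claw": 0.5},
    {"x": 0,"y": 0,"z": -0.06,"wx": 0,"wy": 0,"wz": 0,"claw": 0.5},
    {"x": 0,"y": 0,"z": -0.06,"wx": 0,"wy": 0,"wz": 0,"claw": 0.5},
    {"x": 0,"y": 0,"z": 0,"wx": 0,"wy": 0,"wz": 0,"claw": 0.5}
  ]
}}

```text
time: 43.3
position: [0.6364, 0.2233, 0.2486]
tool_rot: [3.138, -0.001, 1.603]
force: [0.3, -0.0, -0.7]
finger_gap: 0.747
```

```bash
python3 -c "
from h import *
go(.42,.12,.26,5)"
```

```text
t 43.3 pos [0.6364 0.2233 0.2486] rot [179.8  -0.   91.8] gap 0.747 F [ 0.3 -0.  -0.7]
total [-0.1284 -0.2928 -0.0162] mm 240.08853262078892 per row [-0.0257 -0.0586 -0.0032]
```

>>> {"fn": "apply_moves", "kwargs": {
  "targets": [
    {"x": -0.025,"y": -0.058,"z": -0.01,"wx": 0,"wy": 0,"wz": 0,"claw": 0.5},
    {"x": -0.025,"y": -0.058,"z": -0.01,"wx": 0,"wy": 0,"wz": 0,"claw": 0.5},
    {"x": -0.025,"y": -0.058,"z": -0.01,"wx": 0,"wy": 0,"wz": 0,"claw": 0.5},
    {"x": -0.025,"y": -0.058,"z": -0.01,"wx": 0,"wy": 0,"wz": 0,"claw": 0.5},
    {"x": -0.025,"y": -0.058,"z": -0.01,"wx": 0,"wy": 0,"wz": 0,"claw": 0.5},
    {"x": 0,"y": 0,"z": 0,"wx": 0,"wy": 0,"wz": 0,"claw": 0.5},
    {"x": 0,"y": 0,"z": 0,"wx": 0,"wy": 0,"wz": 0,"claw": 0.5}
  ]
}}

```text
time: 44.18
position: [0.4145, 0.1195, 0.2797]
tool_rot: [-3.139, 0.001, 1.603]
force: [0.5, -0.4, 0.2]
finger_gap: 0.75
```

```bash
python3 - <<'E'
from h import *
for n in('top','side'):
  im,d,P=grab(n)
  cv2.imwrite(f'pics/{n}7.png',cv2.resize(im[110:260,90:400] if n=='top' else im[110:310,80:300],None,fx=2.5,fy=2.5,interpolation=cv2.INTER_CUBIC))
  for k,*a in(('cabroof',(.64,.09),.07,.122,.14),('boiler',(.637,.19),.07,.08,.109),('chim',(.636,.2235),.04,.125,.18),('chimtop',(.636,.2235),.04,.158,.18),('barrel',(.624,-.151),.045,.085,.11),('chisel',(.755,-.112),.16,.006,.04),('glue',(.587,.47),.08,.03,.2),('mallet',(.619,-.48),.08,.03,.08)):
    try: print(n,k,fit(P,*a))
    except Exception: print(n,k,'none')
E
```

```text
top cabroof {'n': 557, 'c': array([0.6376, 0.0907]), 'mean': array([0.6372, 0.0907, 0.1305]), 'wh': array([0.0799, 0.0651]), 'yaw': -88.3, 'z': array([0.1258, 0.1305, 0.1356])}
top boiler {'n': 50, 'c': array([0.6376, 0.1403]), 'mean': array([0.6395, 0.1404, 0.0969]), 'wh': array([0.0448, 0.0121]), 'yaw': 10.4, 'z': array([0.0861, 0.0975, 0.1043])}
top chim none
top chimtop none
top barrel {'n': 154, 'c': array([ 0.6203, -0.152 ]), 'mean': array([ 0.6197, -0.1516,  0.0985]), 'wh': array([0.0392, 0.0389]), 'yaw': -68.8, 'z': array([0.0888, 0.0996, 0.1049])}
top chisel {'n': 517, 'c': array([ 0.7618, -0.1046]), 'mean': array([ 0.7545, -0.1171,  0.0208]), 'wh': array([0.245 , 0.0376]), 'yaw': 82.8, 'z': array([0.0107, 0.0206, 0.0314])}
top glue {'n': 439, 'c': array([0.5943, 0.4862]), 'mean': array([0.5895, 0.4808, 0.0987]), 'wh': array([0.0572, 0.0495]), 'yaw': -25.5, 'z': array([0.0406, 0.1009, 0.1511])}
top mallet {'n': 1001, 'c': array([ 0.6001, -0.4863]), 'mean': array([ 0.6134, -0.48  ,  0.0565]), 'wh': array([0.1198, 0.1114]), 'yaw': 10.4, 'z': array([0.0379, 0.0598, 0.0657])}
si
[... 723 characters left out ...]
34, 'c': array([ 0.6095, -0.1554]), 'mean': array([ 0.6084, -0.152 ,  0.0948]), 'wh': array([0.0315, 0.0112]), 'yaw': -63.6, 'z': array([0.0858, 0.0951, 0.1017])}
side chisel {'n': 278, 'c': array([ 0.752 , -0.1439]), 'mean': array([ 0.7485, -0.1486,  0.021 ]), 'wh': array([0.1601, 0.0261]), 'yaw': 81.8, 'z': array([0.0114, 0.0207, 0.0294])}
side glue {'n': 1509, 'c': array([0.591 , 0.4941]), 'mean': array([0.5833, 0.4965, 0.0941]), 'wh': array([0.0574, 0.0459]), 'yaw': 70.7, 'z': array([0.0377, 0.097 , 0.1507])}
side mallet {'n': 324, 'c': array([ 0.6147, -0.4857]), 'mean': array([ 0.6063, -0.4863,  0.0531]), 'wh': array([0.1219, 0.101 ]), 'yaw': -36.8, 'z': array([0.033 , 0.0594, 0.0622])}
```

View pics/side7.png

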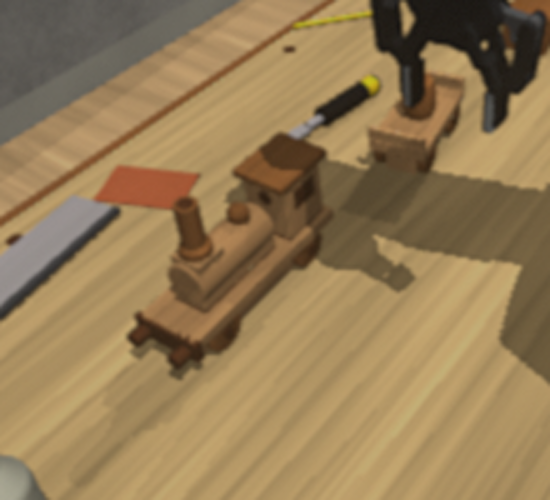

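View pics/top7.png

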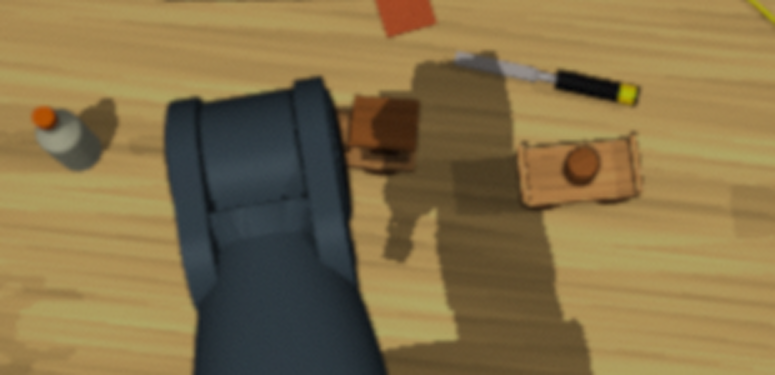

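The side view shows the train assembled: chimney upright at about (190,230), roof square at (280,165). The top view shows the barrel at (582,163), in the middle of the wagon. The gripper is clear of everything.

```bash
python3 -c "
from h import *
print(env.observe()['qd'].round(3)); print(env.job_done())"
```

```text
[ 0.001  0.012  0.007  0.     0.    -0.   ]
the job is handed in; nothing more can be done
None
```

I placed all five parts, let them go, and handed the job in at about 44 s of the 138 s allowed. No verdict is reported, so what follows is what my last camera checks showed.

| Part | Measured against its target |
|---|---|
| Cab | about 1 mm from its outline, square within about 3°, at the right height |
| Boiler | about 1 mm from its outline, square within about 1°, pad towards the buffers |
| Roof | within about 2 mm of the cab's middle, yaw within about 1°, top at 130 mm |
| Chimney | about 2 mm from the pad's middle, top at 165 mm, upright |
| Barrel | about 4 mm from the wagon's middle, top at about 100 mm |

The mallet, the glue bottle and the chisel measured where they were at the start.

- **Last look partly blocked:** the arm hid the boiler and chimney from the top camera. The boiler figures are from before the chimney was put on, and the chimney was checked with the side camera only. The gripper hid part of the barrel from the side camera, and the barrel figure is from the top view.
- **Chimney contact not confirmed:** the force reading never clearly showed the chimney touching down before I released it. Afterwards it measured at the right height.
- **Early mistake:** I first turned the wrist the wrong way, and the last joint ran up to the end of its range. The arm strayed in towards its base for a few seconds, and I saw no sign that it touched anything.

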